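# Read out the climate loggers

## Task

Slide every climate logger nose first into a free bay of the read-out dock, each pushed fully home against the hidden stop that you can only feel, then press the read button on the console all the way down. After that take the hand scanner, hold it steady for two seconds pointed squarely at the middle of the bar-code label on the console's front, 3 to 12 cm from it, and lay it back in its cradle; leave the loggers fully home and the glue bottle, vial and dish where they stand.

Things in the scene. Friction and masses are not known exactly. Their poses are not given: they have to be found in the camera images.
- logger_1_mid (a point): One of up to four like climate loggers (some absent): white stick 100 long, 20 wide, 16 high, about 70 g, with a grip block 28 long, 20 wide, 42 high at its tail, lying flat on the bench. Point: middle of length and width, 21 mm above the underside. x points to the nose, z up; nose face 50 mm ahead, middle of grip block 36 mm behind. Take the grip block across its 20 mm.
- logger_2_mid (a point): One of up to four like climate loggers (some absent): white stick 100 long, 20 wide, 16 high, about 70 g, with a grip block 28 long, 20 wide, 42 high at its tail, lying flat on the bench. Point: middle of length and width, 21 mm above the underside. x points to the nose, z up; nose face 50 mm ahead, middle of grip block 36 mm behind. Take the grip block across its 20 mm.
- logger_3_mid (a point): One of up to four like climate loggers (some absent): white stick 100 long, 20 wide, 16 high, about 70 g, with a grip block 28 long, 20 wide, 42 high at its tail, lying flat on the bench. Point: middle of length and width, 21 mm above the underside. x points to the nose, z up; nose face 50 mm ahead, middle of grip block 36 mm behind. Take the grip block across its 20 mm.
- logger_4_mid (a point): One of up to four like climate loggers (some absent): white stick 100 long, 20 wide, 16 high, about 70 g, with a grip block 28 long, 20 wide, 42 high at its tail, lying flat on the bench. Point: middle of length and width, 21 mm above the underside. x points to the nose, z up; nose face 50 mm ahead, middle of grip block 36 mm behind. Take the grip block across its 20 mm.
- bay_1 (a point): Mouth of bay 1 of the dock, 8 mm above the bench; x points into the bay, z up. The dock is a low grey fixed box, 30 high; bays 1 (next to the console) to 4 are 58 apart, blind tunnels 23 wide, 20 high, the bench being their floor. V-shaped lead-ins between them stand out 18 mm before the mouths. A logger's grip block stays outside.
- stop_1: Steel end stop hidden in bay 1, rigid, unseen, set at each start to its own depth, 36 to 50 mm inside the mouth. Point: middle of the face that the nose meets, 8 mm above the bench; x points along the bay, away from the mouth.
- bay_2 (a point): Mouth of bay 2 of the dock, 8 mm above the bench; x points into the bay, z up. As bay 1.
- stop_2: Steel end stop hidden in bay 2, rigid, unseen; as stop 1, at its own depth.
- bay_3 (a point): Mouth of bay 3 of the dock, 8 mm above the bench; x points into the bay, z up. As bay 1.
- stop_3: Steel end stop hidden in bay 3, rigid, unseen; as stop 1, at its own depth.
- bay_4 (a point): Mouth of bay 4 of the dock, 8 mm above the bench; x points into the bay, z up. As bay 1.
- stop_4: Steel end stop hidden in bay 4, rigid, unseen; as stop 1, at its own depth.
- read_button (a joint): The round read button on top of the dock's console: 0 is up, about 0.006 m is fully down. It springs back; fully down takes 5 N.
- read_button_top (a point): Middle of the top face of the read button (26 mm across, pressed straight down) when at rest.
- dock_label (a point): Middle of the bar-code label, 44 wide and 32 high, on the upright front face of the dock's console (66 wide, 70 deep, 56 high, at the end of the dock next to bay 1), 34 mm above the bench; x points into the console, so the scanner looks along x.
- scanner_mid (a point): Hand scanner, a black bar 112 long, 36 wide, 36 high (rubber head at the front 40 wide), about 120 g, its middle. x points ahead to its window, z up. It starts lying in its cradle; take it across the 36 mm in the middle of its length.
- scanner_window (a point): Middle of the scanner's window in its front end face, 56 mm ahead of its middle. It looks along +x and reads a label 30 to 120 mm in front of it.
- cradle_floor (a point): Centre of the top of the cradle's floor, 5 mm above the bench: a grey plate 130 by 66 with guides at its four corners (13 high, 44 apart) and a 10 mm lip in the middle of both ends (120 apart inside); the sides are open over 64 mm in the middle for the fingers. x along its length; the scanner lies in it with its x along this x and its middle 18 mm above this point. It is fixed.
- glue_bottle: White squeeze bottle of glue with an orange tip, 33 x 52 x 123 mm, standing near the work; not part of the job. Origin at the middle of its underside.
- vial_5: Small clear specimen vial with a white cap, 22 mm across, 55 high, standing near the work; not part of the job. Origin at the middle of its underside.
- petri_1: Small lidded dish, 52 mm across, 10 high, standing near the work; not part of the job. Origin at the middle of its underside.

How it is judged:
On the way, in this order (a step that is already met when the one before it is completed fails the run):
1. every logger is fully home in a bay (((x of logger_1_mid in the frame of stop_1 between -0.053 and -0.047 m and y of logger_1_mid in the frame of stop_1 between -0.007 and 0.007 m and z of logger_1_mid in the frame of stop_1 between 0.007 and 0.019 m and angle between the x axis of logger_1_mid and the x axis of stop_1, either way round below 0.15 rad) or (x of logger_1_mid in the frame of stop_2 between -0.053 and -0.047 m and y of logger_1_mid in the frame of stop_2 between -0.007 and 0.007 m and z of logger_1_mid in the frame of stop_2 between 0.007 and 0.019 m and angle between the x axis of logger_1_mid and the x axis of stop_2, either way round below 0.15 rad) or (x of logger_1_mid in the frame of stop_3 between -0.053 and -0.047 m and y of logger_1_mid in the frame of stop_3 between -0.007 and 0.007 m and z of logger_1_mid in the frame of stop_3 between 0.007 and 0.019 m and angle between the x axis of logger_1_mid and the x axis of stop_3, either way round below 0.15 rad) or (x of logger_1_mid in the frame of stop_4 between -0.053 and -0.047 m and y of logger_1_mid in the frame of stop_4 between -0.007 and 0.007 m and z of logger_1_mid in the frame of stop_4 between 0.007 and 0.019 m and angle between the x axis of logger_1_mid and the x axis of stop_4, either way round below 0.15 rad)) and ((x of logger_2_mid in the frame of stop_1 between -0.053 and -0.047 m and y of logger_2_mid in the frame of stop_1 between -0.007 and 0.007 m and z of logger_2_mid in the frame of stop_1 between 0.007 and 0.019 m and angle between the x axis of logger_2_mid and the x axis of stop_1, either way round below 0.15 rad) or (x of logger_2_mid in the frame of stop_2 between -0.053 and -0.047 m and y of logger_2_mid in the frame of stop_2 between -0.007 and 0.007 m and z of logger_2_mid in the frame of stop_2 between 0.007 and 0.019 m and angle between the x axis of logger_2_mid and the x axis of stop_2, either way round below 0.15 rad) or (x of logger_2_mid in the frame of stop_3 between -0.053 and -0.047 m and y of logger_2_mid in the frame of stop_3 between -0.007 and 0.007 m and z of logger_2_mid in the frame of stop_3 between 0.007 and 0.019 m and angle between the x axis of logger_2_mid and the x axis of stop_3, either way round below 0.15 rad) or (x of logger_2_mid in the frame of stop_4 between -0.053 and -0.047 m and y of logger_2_mid in the frame of stop_4 between -0.007 and 0.007 m and z of logger_2_mid in the frame of stop_4 between 0.007 and 0.019 m and angle between the x axis of logger_2_mid and the x axis of stop_4, either way round below 0.15 rad)) and ((x of logger_3_mid in the frame of stop_1 between -0.053 and -0.047 m and y of logger_3_mid in the frame of stop_1 between -0.007 and 0.007 m and z of logger_3_mid in the frame of stop_1 between 0.007 and 0.019 m and angle between the x axis of logger_3_mid and the x axis of stop_1, either way round below 0.15 rad) or (x of logger_3_mid in the frame of stop_2 between -0.053 and -0.047 m and y of logger_3_mid in the frame of stop_2 between -0.007 and 0.007 m and z of logger_3_mid in the frame of stop_2 between 0.007 and 0.019 m and angle between the x axis of logger_3_mid and the x axis of stop_2, either way round below 0.15 rad) or (x of logger_3_mid in the frame of stop_3 between -0.053 and -0.047 m and y of logger_3_mid in the frame of stop_3 between -0.007 and 0.007 m and z of logger_3_mid in the frame of stop_3 between 0.007 and 0.019 m and angle between the x axis of logger_3_mid and the x axis of stop_3, either way round below 0.15 rad) or (x of logger_3_mid in the frame of stop_4 between -0.053 and -0.047 m and y of logger_3_mid in the frame of stop_4 between -0.007 and 0.007 m and z of logger_3_mid in the frame of stop_4 between 0.007 and 0.019 m and angle between the x axis of logger_3_mid and the x axis of stop_4, either way round below 0.15 rad)) and ((x of logger_4_mid in the frame of stop_1 between -0.053 and -0.047 m and y of logger_4_mid in the frame of stop_1 between -0.007 and 0.007 m and z of logger_4_mid in the frame of stop_1 between 0.007 and 0.019 m and angle between the x axis of logger_4_mid and the x axis of stop_1, either way round below 0.15 rad) or (x of logger_4_mid in the frame of stop_2 between -0.053 and -0.047 m and y of logger_4_mid in the frame of stop_2 between -0.007 and 0.007 m and z of logger_4_mid in the frame of stop_2 between 0.007 and 0.019 m and angle between the x axis of logger_4_mid and the x axis of stop_2, either way round below 0.15 rad) or (x of logger_4_mid in the frame of stop_3 between -0.053 and -0.047 m and y of logger_4_mid in the frame of stop_3 between -0.007 and 0.007 m and z of logger_4_mid in the frame of stop_3 between 0.007 and 0.019 m and angle between the x axis of logger_4_mid and the x axis of stop_3, either way round below 0.15 rad) or (x of logger_4_mid in the frame of stop_4 between -0.053 and -0.047 m and y of logger_4_mid in the frame of stop_4 between -0.007 and 0.007 m and z of logger_4_mid in the frame of stop_4 between 0.007 and 0.019 m and angle between the x axis of logger_4_mid and the x axis of stop_4, either way round below 0.15 rad))), for 0.3 s.
2. then the read button is pressed down by more than 4.5 mm (value of joint read_button above 0.0045 m), for 0.05 s.
3. then the scanner is held still for 1.8 s with the label 30 to 120 mm ahead of its window, within 14 mm of its line of sight and 0.35 rad of square (x of dock_label in the frame of scanner_window between 0.03 and 0.12 m and y of dock_label in the frame of scanner_window between -0.014 and 0.014 m and z of dock_label in the frame of scanner_window between -0.014 and 0.014 m and angle between the x axis of scanner_window and the x axis of dock_label, either way round below 0.35 rad and linear speed of scanner below 0.03 m/s), for 1.8 s.
At the end, for the whole second after the job is handed in: Every logger present has its nose within 3 mm of the stop of a bay, in line with the bay; the scanner lies flat and still in its cradle, its middle within 12 mm of the cradle's centre and within 0.2 rad along it (all of step 1 and horizontal distance between scanner_mid and cradle_floor below 0.012 m and angle between the x axis of scanner_mid and the x axis of cradle_floor, either way round below 0.2 rad and angle between scanner_mid's own z axis and vertical below 0.1 rad and z of scanner_mid in the frame of cradle_floor between 0.012 and 0.024 m and linear speed of scanner below 0.02 m/s); the robot touches nothing.
It fails at once if the glue bottle, the vial or the dish is moved more than 3 cm (distance of any of glue_bottle, vial_5, petri_1 from where it was at the start of the episode above 0.03 m).
Of logger_1, logger_2, logger_3, logger_4 only 3 to 4 are there at a start; the rules pass over those that are not, and their reading is None.
At some moment in a run one of logger_1, logger_2, logger_3, logger_4 may be knocked a few centimetres aside while the robot is not near it.
Once in a run the grip may slacken for a moment while it holds something.
It also fails if it takes over 210 s, if anything falls off the work surface, if the arm or the gripper's body presses on something with over 40 N, if the wrist force passes 120 N, or if a joint passes its speed limit or range.

## Robot

A 6-joint arm with a two-finger parallel gripper is mounted at the origin on the work surface; the furniture and walls round the work are solid. World frame = base frame: x ahead of the robot, y to its left, z up, the work surface at z = 0. Lengths are in m, angles in rad, forces in N, time in s.
With the tool pointing down it reaches from about 0.225 to 0.875 m from the base axis. Payload 3.4 kg.
Tool frame: the origin (TCP) lies at the very end of the fingers, on their centre line; the grasp point (between the pads) lies 19 mm behind it; z points along the fingers, y is the line along which they close (so a half turn about z gives the same grasp; the last joint's range is limited). The gripper opens to 85 mm and grips with 20 to 120 N. Pads are 22 mm wide; open, the fingers measure 114 mm over their backs; the gripper's body (76 mm by 85 mm) begins 54 mm behind the grasp point. The pads swing forward as they close: fully open they stand 13 mm farther back than shut.
Start: joints at [-0.121, 0.276, 1.505, -0, 1.361, -0.121], TCP at [0.575, -0, 0.231] pointing down, gripper open.
Joint ranges: [-2.89, 2.89], [-0.75, 2.08], [0.22, 2.7], [-1.18, 4.32], [0.11, 2.71], [-2.7, 2.7]. Speed limits (rad/s): [2.57, 2.57, 3.14, 3.14, 3.14, 3.14].

## Interface

Orientations are given as a unit quaternion [w, x, y, z].
In Python, from rig import manip, get_image, camera_info gives the robot as it stands. The module is installed in compiled form; this text tells all that it offers.
- The arm moves only by the shell command python3 -m crank 'ROWS' [FORCE]. ROWS is a JSON object of lists of equal length, an entry for each row: "translation": the shift along the tool's x, y, z in mm, a list of three; "roll": the turn about the tool's z in rad; "fingers": the opening, from 0 (shut) to 1 (fully open). A call has 1 to 8 rows; each row shifts and turns the commanded pose from where the row before left it, along the tool's axes as they then stand; what a row does not reach is not made up. A row lasts 1/10 s, in which the tool goes at most 50 mm and 8.59 degrees, less where a joint would pass 70% of its speed; a pose out of reach is approached as far as the arm can. A call is refused whole if a number of a shift passes 50 or a number of a turn 0.15, either way. A call with a gripper value outside its range is refused whole. The fingers move at their own pace and stop on an object; FORCE is the grip in N (left out, the last holds). Time passes only in rows, so rows that do not move let the fingers close. It gives the time, the measured TCP pose, the force, the opening and the grip force at its end, in the units of the state.
- manip.get_state(): the state, without advancing time (a new reading comes with each control period).
- get_image(name): name is "scene" or "side" or "wrist"; returns the picture (384x512x3 uint8, blue, green, red); there is no depth.
- camera_info(name): a dict with "mtx" (3x3 intrinsics, pixels), "rvec" (rotation vector, rad) and "tvec" (3), from world to camera coordinates, as OpenCV has them. Camera axes: x right, y down, z forward; pixel columns grow to the right and rows downward; lengths in m; the calibration is good to about 2 mm. A picture is of the moment at which its call begins: read the wrist's pose just before it. camera_info takes no time and is no camera call; for the wrist camera it gives the pose at the moment of the call.
- manip.sign_off(): hands the job in; it is judged then, once.
The state is a dict: "clock": time; "qpos": joint angles; "qd": joint speeds; "effort": joint torques, N m; "position": TCP position; "ee_rot": TCP orientation; "contact_force": force on the tool from outside, world axes, zero at the start; "moment": the same for the moment, N m; "width": finger opening in m; "gripper_force": force on a finger pad.
Only numpy, scipy, OpenCV 4.12 (cv2) and the standard library are available. Lean on these libraries where they do the work, as an engineer would, in place of code of your own. Each camera call takes 0.05 s, during which the arm holds its last target. There are 200 camera calls.

## Working session

There is one attempt and no reset: what is moved stays moved. The work goes in short steps, Python scripts to look and compute and a shell command to move; the robot and the scene stay as the last step left them, time stands still between calls to the robot, and variables do not carry over. Pictures are saved under pics/ and viewed, at most 15 in all, crops included, and the job is handed in when it is done.

```bash
mkdir -p pics; cat > h.py <<'E'
import numpy as np, cv2
from scipy.spatial.transform import Rotation as R
from rig import manip, get_image, camera_info
def cam(n):
    c=camera_info(n); return np.array(c["mtx"],float),np.array(c["rvec"],float).ravel(),np.array(c["tvec"],float).ravel()
def ray(c,px,z):
    K,r,t=c; M=R.from_rotvec(r).as_matrix(); d=M.T@np.linalg.inv(K)@np.array([px[0],px[1],1.]); o=-M.T@t
    return o+d*(z-o[2])/d[2]
def proj(c,p):
    K,r,t=c; return cv2.projectPoints(np.array(p,float).reshape(-1,3),r,t,K,None)[0].reshape(-1,2)
def st():
    s=manip.get_state(); q=s["ee_rot"]; m=R.from_quat([q[1],q[2],q[3],q[0]]).as_matrix()
    return s,np.array(s["position"]),m
E
python3 - <<'E'
from h import *
s,p,m=st(); print(s["clock"],p,m.round(3).tolist(),s["width"])
for n in("scene","side","wrist"):
    c=cam(n); print(n,c[0].round(0).tolist(),(-R.from_rotvec(c[1]).as_matrix().T@c[2]).round(3)); im=get_image(n); cv2.imwrite(f"pics/a_{n}.png",cv2.resize(im,(800,600)))
E
```

```text
0.0 [5.74452903e-01 3.63336260e-05 2.30415315e-01] [[0.0, 1.0, -0.002], [1.0, -0.0, 0.0], [0.0, -0.002, -1.0]] 0.08524229062077737
scene [[360.0, 0.0, 254.0], [0.0, 360.0, 193.0], [0.0, 0.0, 1.0]] [-0.038 -0.492  0.774]
side [[417.0, 0.0, 246.0], [0.0, 417.0, 185.0], [0.0, 0.0, 1.0]] [0.611 0.928 0.489]
wrist [[340.0, 0.0, 257.0], [0.0, 340.0, 193.0], [0.0, 0.0, 1.0]] [0.574 0.075 0.373]
```

View pics/a_scene.png

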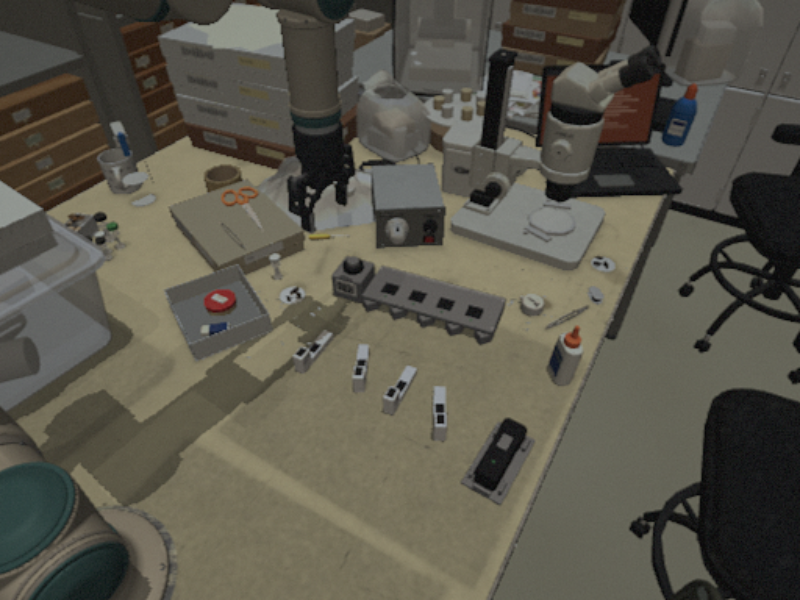

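View pics/a_side.png

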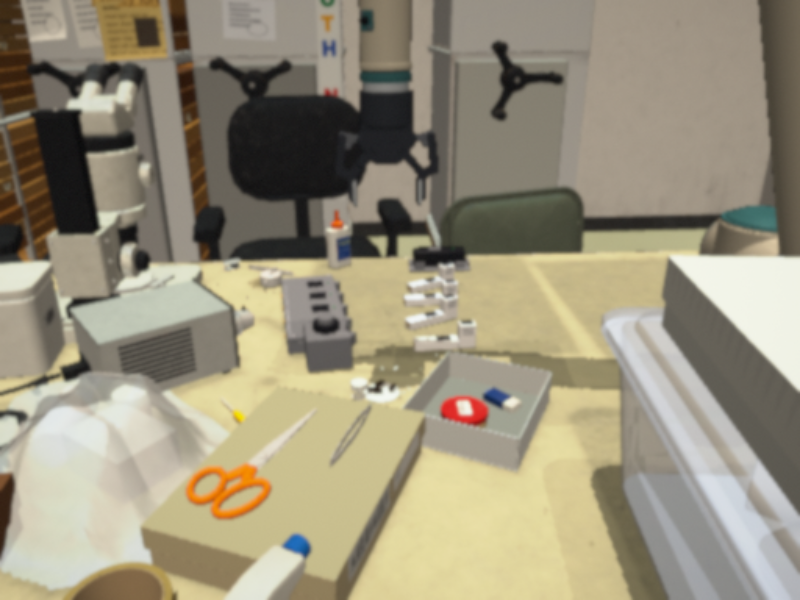

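View pics/a_wrist.png

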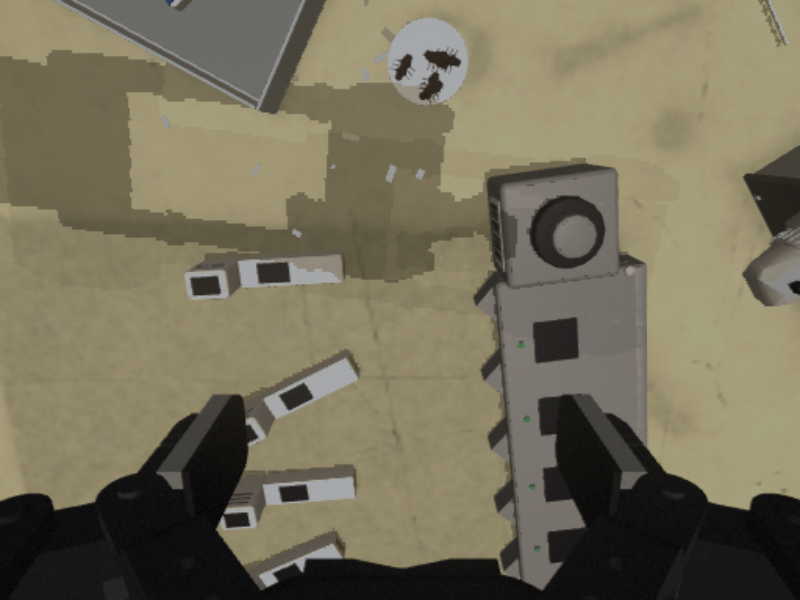

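All four loggers lie between the robot and the dock, tails toward the robot. The console is at the left (+y) end of the dock, and the scanner is at the lower right in the scene view, window side facing the dock. I'll compute rough poses from the picks.

```bash
python3 - <<'E'
from h import *
k=512/800
w=cam("wrist"); s=cam("scene")
def W(x,y,z): return ray(w,(x*k,y*k),z)[:2].round(3)
def S(x,y,z): return ray(s,(x*k,y*k),z)[:2].round(3)
for n,a in dict(led=[(521,344),(526,418),(532,487),(537,548)]).items():
    print(n,[W(*p,.03) for p in a])
print("dock edge",W(500,286,.03),W(516,480,.03),"button",W(577,236,.062),"console top corners",W(489,183,.056),W(508,286,.056),W(615,168,.056))
print("dish",W(428,61,.01))
print("wristloggers tail/nose A",W(206,286,.042),W(343,268,.016),"B nose",W(355,367,.016),"C",W(238,519,.042),W(355,482,.016), "D nose",W(341,548,.016))
for n,t,h in (("A",(301,356),(326,339)),("B",(361,380),(362,350)),("C",(392,397),(411,372)),("D",(440,429),(440,393))):
    print(n,S(*t,.042),S(*h,.016))
print("cradle",[S(*p,.005) for p in ((465,482),(498,497),(531,438),(497,421))],"scanner",S(478,483,.041),S(515,424,.041))
print("bottle",S(563,380,0),"vial?",S(275,277,0),"dish2",S(533,305,.01))
E
```

```text
led [array([ 0.658, -0.062]), array([ 0.665, -0.119]), array([ 0.674, -0.178]), array([ 0.682, -0.234])]
dock edge [ 0.641 -0.02 ] [ 0.661 -0.171] button [0.678 0.02 ] console top corners [0.626 0.05 ] [ 0.641 -0.013] [0.698 0.058]
dish [0.591 0.121]
wristloggers tail/nose A [ 0.449 -0.017] [ 0.535 -0.011] B nose [ 0.541 -0.085] C [ 0.453 -0.197] [ 0.538 -0.183] D nose [ 0.525 -0.247]
A [ 0.439 -0.025] [ 0.512 -0.023]
B [ 0.447 -0.143] [ 0.523 -0.095]
C [ 0.442 -0.205] [ 0.523 -0.196]
D [ 0.427 -0.3  ] [ 0.507 -0.261]
cradle [array([ 0.386, -0.365]), array([ 0.389, -0.417]), array([ 0.509, -0.423]), array([ 0.511, -0.364])] scanner [ 0.374 -0.388] [ 0.495 -0.396]
bottle [ 0.654 -0.43 ] vial? [0.617 0.185] dish2 [ 0.799 -0.319]
```

```bash
python3 -m crank '{"translation":[[-20,-20,-15],[-20,-20,-15],[-20,-20,-15],[-20,-20,-15],[-20,-20,-15],[-20,0,-15],[-20,0,-15],[-20,0,-15]],"roll":[0.14,0.14,0.14,0.14,0.14,0.14,0.14,0.14],"fingers":[1,1,1,1,1,1,1,1]}'
```

```text
clock: 0.95
position: [0.4085, -0.1074, 0.3517]
ee_rot: [0.0, 0.975, 0.221, -0.0]
contact_force: [1.1, -0.9, -0.1]
width: 0.0859
gripper_force: 0.0
```

```bash
python3 -m crank '{"translation":[[10,25,-10],[15,15,0],[15,15,0],[15,10,0],[0,0,0]],"roll":[0.14,0.14,0.14,0.03,0],"fingers":[1,1,1,1,1]}' && python3 - <<'E'
from h import *
s,p,m=st(); print(p,m.round(3).tolist())
import pickle; c=cam("wrist"); im=get_image("wrist"); pickle.dump(c,open("c1.pkl","wb")); cv2.imwrite("pics/b.png",cv2.resize(im,(800,600),interpolation=cv2.INTER_CUBIC))
E
```

```text
clock: 1.45
position: [0.482, -0.1576, 0.3602]
ee_rot: [-0.0, 1.0, 0.0, -0.0]
contact_force: [1.0, 0.6, 0.2]
width: 0.0853
gripper_force: 0.0
[ 0.48202399 -0.15764517  0.36021677] [[1.0, 0.0, -0.001], [0.0, -1.0, 0.0], [-0.001, -0.0, -1.0]]
```

View pics/b.png

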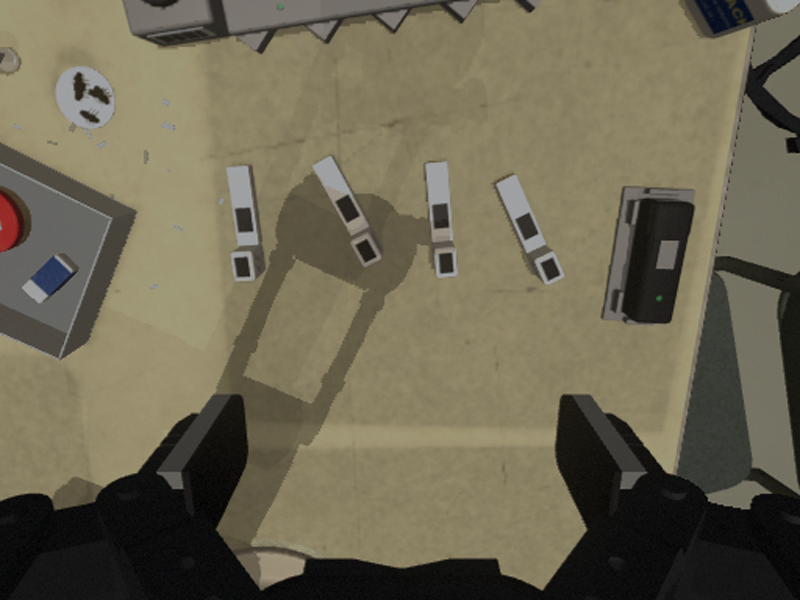

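The loggers show tail blocks at (243,266), (365,249), (445,262) and (547,267), with noses at the top of the image. The scanner sits in its cradle around (660,260).

```bash
python3 - <<'E'
from h import *
import pickle
k=512/800; c=pickle.load(open("c1.pkl","rb"))
P=lambda x,y,z: ray(c,(x*k,y*k),z)[:2]
for i,(t,n) in enumerate((((243,266),(240,167)),((365,249),(322,160)),((445,262),(437,163)),((547,267),(508,179)))):
    a,b=P(*t,.042),P(*n,.016); d=b-a; print(i+1,"tail",a.round(4),"nose",b.round(4),"len",np.hypot(*d).round(4),"yaw",np.arctan2(d[1],d[0]).round(3))
print("cradle",[P(*p,.005).round(4) for p in ((624,187),(694,190),(604,318))])
print("scanner",[P(*p,.041).round(4) for p in ((640,199),(692,203),(628,321),(670,322))])
print("dockfront", [P(*p,.03).round(4) for p in ((216,37),(480,2))])
print("console base",P(148,46,0),P(212,40,0), "tips z.03", [P(*p,.03).round(4) for p in ((262,50),(325,40),(392,29),(462,18))])
E
```

```text
1 tail [ 0.4477 -0.0173] nose [ 0.5318 -0.0146] len 0.0841 yaw 0.033
2 tail [ 0.4631 -0.1259] nose [ 0.5378 -0.0877] len 0.0839 yaw 0.474
3 tail [ 0.4515 -0.1966] nose [ 0.5353 -0.1895] len 0.0841 yaw 0.085
4 tail [ 0.4469 -0.2873] nose [ 0.5214 -0.2532] len 0.0819 yaw 0.429
cradle [array([ 0.5135, -0.3623]), array([ 0.5108, -0.427 ]), array([ 0.3864, -0.3583])]
scanner [array([ 0.5065, -0.3624]), array([ 0.5032, -0.4076]), array([ 0.3958, -0.3661]), array([ 0.3949, -0.4048])]
dockfront [array([ 0.6343, -0.0083]), array([ 0.6595, -0.2201])]
console base [0.63211928 0.06043654] [0.6368378  0.00481078] tips z.03 [array([ 0.6247, -0.0447]), array([ 0.6321, -0.0961]), array([ 0.6401, -0.1503]), array([ 0.6481, -0.2062])]
```

```bash
cat >> h.py <<'E'
def goal(x,y,z=None,yaw=None):
    """print tool-frame mm shift + roll from present pose to goal (shift at present orientation)"""
    s,p,m=st(); d=np.array([x,y,p[2] if z is None else z])-p
    cy=np.arctan2(m[1,0],m[0,0]); print("clk",round(s["clock"],2),"pos",p.round(4),"yaw",cy.round(3),"shift mm",(m.T@d*1000).round(1),"roll",None if yaw is None else round(cy-yaw,3),"w",round(s["width"],4))
E
python3 -m crank '{"translation":[[-6,22,40],[-6,22,40],[-6,22,40],[-6,22,40],[-6,22,40],[-5,20,40],[0,0,0],[0,0,0]],"roll":[-0.1,-0.1,-0.1,-0.1,-0.03,0,0,0],"fingers":[0.55,0.55,0.55,0.55,0.55,0.55,0.55,0.55]}' 60; python3 -c "
from h import *
goal(.4469,-.2873,.012,.43)"
```

```text
clock: 2.3
position: [0.4763, -0.2885, 0.1211]
ee_rot: [-0.001, 0.977, 0.214, -0.001]
contact_force: [-0.1, 0.3, -0.3]
width: 0.0473
gripper_force: 0.0
clk 2.3 pos [ 0.4763 -0.2885  0.1211] yaw 0.431 shift mm [-26.1 -13.1 109.2] roll 0.001 w 0.0473
```

```bash
python3 -m crank '{"translation":[[-13,-6.5,0],[-13,-6.5,20],[0,0,40],[0,0,35],[0,0,14],[0,0,0],[0,0,0],[0,0,0]],"roll":[0,0,0,0,0,0,0,0],"fingers":[0.55,0.55,0.55,0.55,0.55,0,0,0]}' 60;python3 -m crank '{"translation":[[0,0,0],[0,0,-15],[0,0,-25],[0,0,-20],[0,0,0]],"roll":[0,0,0,0,0],"fingers":[0,0,0,0,0]}' 60; python3 -c "
from h import *
goal(.55,-.25,.06,.13)
im=get_image('wrist'); cv2.imwrite('pics/c.png',cv2.resize(im,(640,480)))"
```

```text
clock: 3.1
position: [0.4491, -0.2891, 0.0145]
ee_rot: [0.002, 0.977, 0.214, 0.001]
contact_force: [1.4, 0.1, -0.5]
width: 0.0193
gripper_force: 58.8
clock: 3.6
position: [0.4501, -0.2901, 0.0756]
ee_rot: [0.003, 0.977, 0.214, 0.002]
contact_force: [0.9, -0.3, -0.3]
width: 0.0191
gripper_force: 59.0
clk 3.6 pos [ 0.4501 -0.2901  0.0756] yaw 0.431 shift mm [107.5   5.1  16. ] roll 0.301 w 0.0191
```

View pics/c.png

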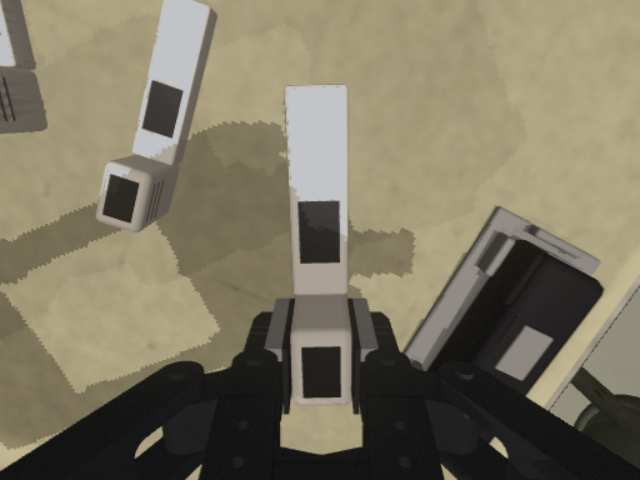

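The logger is held squarely, with the block at (321,355) and the nose at (317,85). Next I'll go in front of bay 4 and take a close look at the dock.

```bash
python3 -m crank '{"translation":[[0,0,-20],[0,0,-20],[10,0,-20],[35,0,0],[35,0,0],[0,-20,0],[0,-10,0],[0,0,0]],"roll":[0.1,0.1,0.1,0,0,0,0,0],"fingers":[0,0,0,0,0,0,0,0]}' 60; python3 -c "
from h import *
import pickle
goal(.55,-.25,.06,.13)
c=cam('wrist');pickle.dump(c,open('c2.pkl','wb'))
im=get_image('wrist'); cv2.imwrite('pics/d.png',cv2.resize(im,(800,600),interpolation=cv2.INTER_CUBIC))"
```

```text
clock: 4.45
position: [0.5214, -0.2452, 0.1312]
ee_rot: [-0.001, 0.998, 0.066, -0.002]
contact_force: [0.5, -0.2, -0.6]
width: 0.0191
gripper_force: 58.9
clk 4.45 pos [ 0.5214 -0.2452  0.1312] yaw 0.132 shift mm [27.9  8.7 71. ] roll 0.002 w 0.0191
```

View pics/d.png

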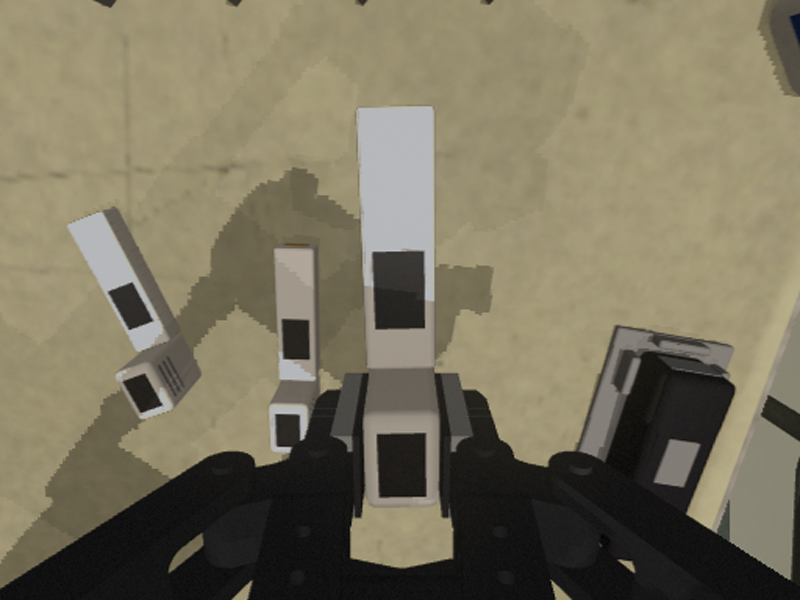

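Dock lead-in tips only just show at the top edge (104,0)–(487,0), so I go 90 mm further ahead (still high).

```bash
python3 -m crank '{"translation":[[30,0,0],[30,0,0],[30,0,0],[10,0,0],[0,0,0]],"roll":[0,0,0,0,0],"fingers":[0,0,0,0,0]}' 60; python3 -c "
from h import *
import pickle
goal(.55,-.25,.06,.13)
c=cam('wrist');pickle.dump(c,open('c2.pkl','wb'))
im=get_image('wrist'); cv2.imwrite('pics/e.png',cv2.resize(im,(800,600),interpolation=cv2.INTER_CUBIC))"
```

```text
clock: 5.0
position: [0.6227, -0.2348, 0.1318]
ee_rot: [0.0, 0.998, 0.066, -0.0]
contact_force: [-0.3, -0.3, -1.1]
width: 0.0193
gripper_force: 58.9
clk 5.0 pos [ 0.6227 -0.2348  0.1318] yaw 0.131 shift mm [-74.    5.6  71.9] roll 0.001 w 0.0193
```

View pics/e.png

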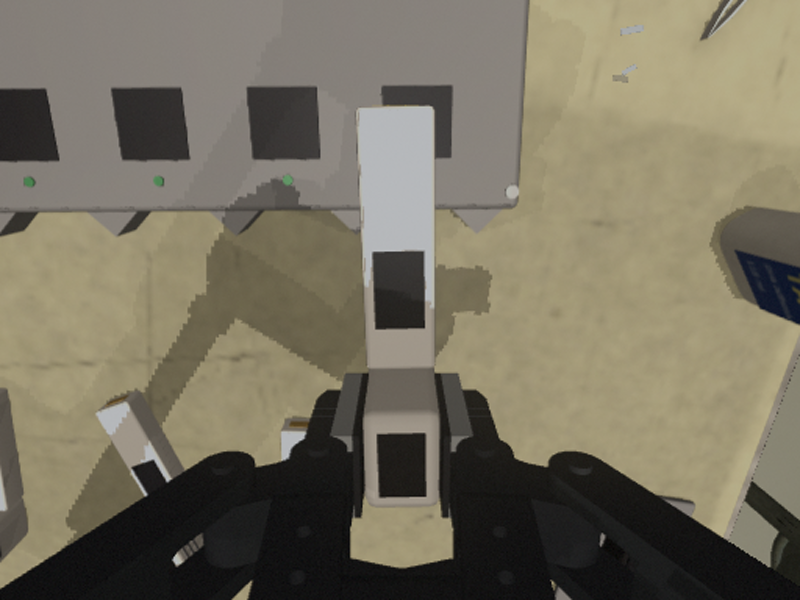

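Dock front edge runs at row ≈210, LEDs at (29,182), (159,181), (288,180), lead-in tips at (118,236), (237,234), (355,230), (476,232).

```bash
python3 - <<'E'
from h import *
import pickle
k=512/800; c=pickle.load(open("c2.pkl","rb"))
P=lambda x,y,z: ray(c,(x*k,y*k),z)[:2]
L=[P(x,y,.032) for x,y in((29,182),(159,181),(288,180))]; print("led",np.round(L,4),[np.hypot(*(L[i+1]-L[i])) for i in(0,1)])
d=L[2]-L[0]; d/=np.hypot(*d); f=np.array([-d[1],d[0]]); print("yaw",np.arctan2(f[1],f[0]))
e=[P(*q,.03) for q in((130,212),(500,208))]; v=e[1]-e[0]; print("edge",np.round(e,4),np.arctan2(v[0],-v[1]))
T=[P(*q,.02) for q in((118,236),(237,234),(355,230),(476,232))]; print("tips",np.round(T,4), np.hypot(*(T[3]-T[0]))/3)
for n,q in (("LED",L[0]),("tip01",(T[0]+T[1])/2),("edge",e[0]),("nose",P(396,107,.136)),("tail",P(402,465,.16)),("tcp",st()[1][:2])): print(n,"along",np.round(q@f,4),"lat",np.round(q@d,4))
E
```

```text
led [[ 0.6565 -0.0632]
 [ 0.6645 -0.1206]
 [ 0.6725 -0.1775]] [np.float64(0.057923204807149874), np.float64(0.05743122458113071)]
yaw 0.13892618203549909
edge [[ 0.6486 -0.1066]
 [ 0.6725 -0.2737]] 0.1420881546143061
tips [[ 0.6342 -0.0958]
 [ 0.6427 -0.1526]
 [ 0.652  -0.2086]
 [ 0.6587 -0.2664]] 0.05742824828289875
LED along 0.6414 lat 0.1535
tip01 along 0.6151 lat 0.2114
edge along 0.6275 lat 0.1954
nose along 0.6662 lat 0.318
tail along 0.5816 lat 0.3189
tcp along 0.5829 lat 0.3184
```

```bash
python3 -m crank '{"translation":[[-40,4,0],[-38,5,0],[0,0,40],[0,0,40],[0,0,30],[0,0,5],[0,0,0]],"roll":[-0.008,0,0,0,0,0,0],"fingers":[0,0,0,0,0,0,0]}' 60
python3 -c "
from h import *
f=np.array([.9904,.1386]);d=np.array([.1386,-.9904])
s,p,m=st();print(p[:2]@f,p[:2]@d,p[2],np.arctan2(m[1,0],m[0,0]))"
```

```text
clock: 5.75
position: [0.5447, -0.2537, 0.0172]
ee_rot: [-0.001, 0.998, 0.069, -0.001]
contact_force: [-0.1, -0.1, -0.1]
width: 0.0191
gripper_force: 59.0
0.5043037826569219 0.32673065703979665 0.017198529998822498 0.13801708092396792
```

```bash
python3 -m crank '{"translation":[[15,0.5,1],[15,0,0],[15,0,0],[15,0,0],[5,0,0],[3,0,0],[0,0,0]],"roll":[0,0,0,0,0,0,0],"fingers":[0,0,0,0,0,0,0]}' 60
python3 -m crank '{"translation":[[3,0,0],[2,0,0],[0,0,0]],"roll":[0,0,0],"fingers":[0,0,0]}' 60
python3 -c "
from h import *
f=np.array([.9904,.1386]);d=np.array([.1386,-.9904])
s,p,m=st();print(p[:2]@f,p[:2]@d,p[2],np.arctan2(m[1,0],m[0,0]))"
```

```text
clock: 6.45
position: [0.6148, -0.2449, 0.0172]
ee_rot: [0.001, 0.998, 0.07, 0.001]
contact_force: [-0.3, 0.4, -0.9]
width: 0.0189
gripper_force: 59.8
clock: 6.75
position: [0.6189, -0.2442, 0.0165]
ee_rot: [0.0, 0.998, 0.069, 0.0]
contact_force: [0.0, 0.2, -1.4]
width: 0.0187
gripper_force: 59.8
0.5791034748878432 0.32768000570399963 0.016490014554181174 0.1385951271752825
```

```bash
for i in 1 ; do python3 -m crank '{"translation":[[2,0,0],[2,0,0],[0,0,0]],"roll":[0,0,0],"fingers":[0,0,0]}' 60;  python3 -m crank '{"translation":[[2,0,0],[2,0,0],[0,0,0]],"roll":[0,0,0],"fingers":[0,0,0]}' 60; done
```

```text
clock: 7.05
position: [0.623, -0.2436, 0.0164]
ee_rot: [0.0, 0.998, 0.069, 0.0]
contact_force: [0.7, -0.2, -0.7]
width: 0.0185
gripper_force: 59.8
clock: 7.35
position: [0.6271, -0.2429, 0.0163]
ee_rot: [0.0, 0.998, 0.069, 0.0]
contact_force: [-0.3, -0.1, -0.2]
width: 0.019
gripper_force: 59.8
```

```bash
python3 -m crank '{"translation":[[2,0,0],[1,0,0],[0,0,0]],"roll":[0,0,0],"fingers":[0,0,0]}' 60;  python3 -m crank '{"translation":[[2,0,0],[1,0,0],[0,0,0]],"roll":[0,0,0],"fingers":[0,0,0]}' 60
```

```text
clock: 7.65
position: [0.6294, -0.2425, 0.0163]
ee_rot: [-0.0, 0.998, 0.069, -0.0]
contact_force: [-0.2, 0.2, -1.1]
width: 0.0192
gripper_force: 60.0
clock: 7.95
position: [0.6295, -0.2423, 0.0162]
ee_rot: [-0.0, 0.998, 0.07, -0.003]
contact_force: [-7.3, -1.9, 3.1]
width: 0.0188
gripper_force: 60.4
```

```bash
python3 -m crank '{"translation":[[3,0,0],[0,0,0]],"roll":[0,0],"fingers":[0,0]}' 60; python3 -m crank '{"translation":[[-4,0,1],[0,0,0],[0,0,0],[0,0,0]],"roll":[0,0,0,0],"fingers":[0,0.42,0.42,0.42]}'; python3 -m crank '{"translation":[[0,0,-20],[0,0,-35],[0,0,-40],[0,0,0]],"roll":[0,0,0,0],"fingers":[0.42,0.42,0.42,0.55]}';python3 -c "
from h import *
goal(.4515,-.1966,.012,.085)"
```

```text
clock: 8.15
position: [0.6295, -0.2418, 0.0156]
ee_rot: [-0.001, 0.998, 0.07, -0.006]
contact_force: [-12.4, -3.5, 3.1]
width: 0.019
gripper_force: 60.2
clock: 8.55
position: [0.6327, -0.2424, 0.0158]
ee_rot: [0.0, 0.998, 0.069, 0.001]
contact_force: [0.9, 0.5, -0.6]
width: 0.0357
gripper_force: 0.0
clock: 8.95
position: [0.6362, -0.2441, 0.1172]
ee_rot: [0.003, 0.998, 0.07, 0.006]
contact_force: [1.0, -0.8, -0.4]
width: 0.0467
gripper_force: 0.0
clk 8.95 pos [ 0.6362 -0.2441  0.1172] yaw 0.139 shift mm [-177.5  -73.4  102.6] roll 0.054 w 0.0467
```

```bash
python3 -m crank '{"translation":[[-40,-16,0],[-40,-16,0],[-40,-16,0],[-40,-16,0],[-17,-9,0],[0,0,0],[0,0,20]],"roll":[0,0,0,0,0,0.054,0],"fingers":[0.55,0.55,0.55,0.55,0.55,0.55,0.55]}'; python3 -c "
from h import *
goal(.4515,-.1966,.013,.085)
im=get_image('wrist'); cv2.imwrite('pics/f.png',cv2.resize(im,(512,384)))"
```

```text
clock: 9.65
position: [0.448, -0.1954, 0.0924]
ee_rot: [0.002, 0.999, 0.042, 0.003]
contact_force: [0.9, -0.5, 0.1]
width: 0.047
gripper_force: 0.0
clk 9.65 pos [ 0.448  -0.1954  0.0924] yaw 0.084 shift mm [ 2.9  1.2 79.4] roll -0.001 w 0.047
```

View pics/f.png

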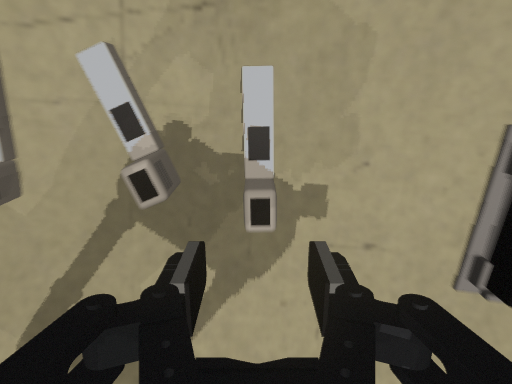

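Logger 3 is centred between the fingers (column 258) and still in place, so I descend and grip.

```bash
python3 -m crank '{"translation":[[2,0.5,25],[1,0,30],[0,0,22],[0,0,0],[0,0,0],[0,0,0]],"roll":[0,0,0,0,0,0],"fingers":[0.55,0.55,0.55,0.55,0,0]}' 60; python3 -m crank '{"translation":[[0,0,0],[0,0,-5],[0,0,-20],[0,0,-20],[0,0,0]],"roll":[0,0,0,0,-0.054],"fingers":[0,0,0,0,0]}' 60; cat >> h.py <<'E'
f=np.array([.9904,.1386]);d=np.array([.1386,-.9904])
def dock(a,l,z=None): g=f*a+d*l; goal(g[0],g[1],z,.139)
def al():
    s,p,m=st(); print("along %.4f lat %.4f z %.4f"%(p[:2]@f,p[:2]@d,p[2]))
E
python3 -c "
from h import *
dock(.505,.2695,.0165)"
```

```text
clock: 10.3
position: [0.4504, -0.1953, 0.0145]
ee_rot: [0.001, 0.999, 0.043, 0.001]
contact_force: [-2.6, 1.1, 16.1]
width: 0.0193
gripper_force: 53.4
clock: 10.8
position: [0.4512, -0.1959, 0.0615]
ee_rot: [0.002, 0.998, 0.07, 0.003]
contact_force: [0.5, -0.3, -0.7]
width: 0.019
gripper_force: 58.6
clk 10.8 pos [ 0.4512 -0.1959  0.0615] yaw 0.14 shift mm [85.  12.9 45.5] roll 0.001 w 0.019
```

```bash
python3 -m crank '{"translation":[[30,4,0],[30,4,10],[25,5,15],[0,0,15],[0,0,5],[0,0,0]],"roll":[0,0,0,0,0,0],"fingers":[0,0,0,0,0,0]}' 60; python3 -c "
from h import *
dock(.505,.2695,.0165)"
```

```text
clock: 11.4
position: [0.536, -0.1959, 0.0146]
ee_rot: [0.0, 0.998, 0.069, 0.001]
contact_force: [1.7, -0.3, 0.5]
width: 0.019
gripper_force: 58.8
clk 11.4 pos [ 0.536  -0.1959  0.0146] yaw 0.139 shift mm [ 1.4  1.2 -1.9] roll -0.0 w 0.019
```

```bash
python3 -m crank '{"translation":[[15,1,-2],[15,0,0],[15,0,0],[15,0,0],[10,0,0],[2,0,0],[0,0,0]],"roll":[0,0,0,0,0,0,0],"fingers":[0,0,0,0,0,0,0]}' 60
python3 -c "
from h import *
al()"
python3 -m crank '{"translation":[[2,0,0],[2,0,0],[0,0,0]],"roll":[0,0,0],"fingers":[0,0,0]}' 60
python3 -c "
from h import *
al()"
```

```text
clock: 12.1
position: [0.6062, -0.1867, 0.0154]
ee_rot: [-0.0, 0.998, 0.069, -0.0]
contact_force: [0.2, -0.7, -1.4]
width: 0.0191
gripper_force: 58.6
along 0.5745 lat 0.2690 z 0.0154
clock: 12.4
position: [0.6106, -0.1864, 0.0154]
ee_rot: [0.0, 0.998, 0.069, 0.0]
contact_force: [-0.2, 0.1, -0.9]
width: 0.0185
gripper_force: 58.6
along 0.5789 lat 0.2692 z 0.0154
```

```bash
python3 -m crank '{"translation":[[2,0,0],[2,0,0],[0,0,0]],"roll":[0,0,0],"fingers":[0,0,0]}' 60
python3 -m crank '{"translation":[[2,0,0],[2,0,0],[0,0,0]],"roll":[0,0,0],"fingers":[0,0,0]}' 60
python3 -c "
from h import *
al()"
```

```text
clock: 12.7
position: [0.615, -0.1858, 0.0153]
ee_rot: [0.0, 0.998, 0.069, 0.0]
contact_force: [-1.4, 0.4, -0.8]
width: 0.0188
gripper_force: 58.6
clock: 13.0
position: [0.6171, -0.1852, 0.0151]
ee_rot: [-0.0, 0.998, 0.07, -0.002]
contact_force: [-3.9, -1.0, 0.9]
width: 0.0195
gripper_force: 58.8
along 0.5855 lat 0.2690 z 0.0151
```

```bash
python3 -m crank '{"translation":[[3,0,0],[1,0,0],[0,0,0]],"roll":[0,0,0],"fingers":[0,0,0]}' 60
python3 -c "
from h import *
al()"; python3 -m crank '{"translation":[[-4,0,1],[0,0,0],[0,0,0],[0,0,0]],"roll":[0,0,0,0],"fingers":[0,0.42,0.42,0.42]}'; python3 -m crank '{"translation":[[0,0,-20],[0,0,-35],[0,0,-40],[0,0,0]],"roll":[0,0,0,0],"fingers":[0.42,0.42,0.42,0.55]}';python3 -c "
from h import *
goal(.4631,-.1259,.0145,.474)"
```

```text
clock: 13.3
position: [0.6171, -0.1851, 0.0151]
ee_rot: [-0.0, 0.998, 0.07, -0.005]
contact_force: [-13.7, -3.7, 6.4]
width: 0.019
gripper_force: 59.8
along 0.5855 lat 0.2689 z 0.0151
clock: 13.7
position: [0.6197, -0.1852, 0.0145]
ee_rot: [0.0, 0.998, 0.069, 0.001]
contact_force: [0.5, -0.5, 1.1]
width: 0.0357
gripper_force: 0.0
clock: 14.1
position: [0.6232, -0.1866, 0.1156]
ee_rot: [0.003, 0.998, 0.069, 0.006]
contact_force: [0.6, -0.5, 0.1]
width: 0.0465
gripper_force: 0.0
clk 14.1 pos [ 0.6232 -0.1866  0.1156] yaw 0.139 shift mm [-151.2  -83.    98.8] roll -0.335 w 0.0465
```

```bash
python3 -m crank '{"translation":[[-38,-21,0],[-38,-21,0],[-38,-21,0],[-37,-20,0],[0,0,0],[0,0,0],[0,0,20],[0,0,0]],"roll":[0,0,0,0,-0.14,-0.14,-0.055,0],"fingers":[0.55,0.55,0.55,0.55,0.55,0.55,0.55,0.55]}'; python3 -c "
from h import *
goal(.4631,-.1259,.015,.474)
im=get_image('wrist'); cv2.imwrite('pics/g.png',cv2.resize(im,(512,384)))"
```

```text
clock: 14.9
position: [0.4562, -0.1231, 0.0877]
ee_rot: [-0.001, 0.972, 0.235, -0.001]
contact_force: [-0.7, 0.6, -0.8]
width: 0.047
gripper_force: 0.0
clk 14.9 pos [ 0.4562 -0.1231  0.0877] yaw 0.474 shift mm [ 5.   5.9 72.7] roll -0.0 w 0.047
```

View pics/g.png

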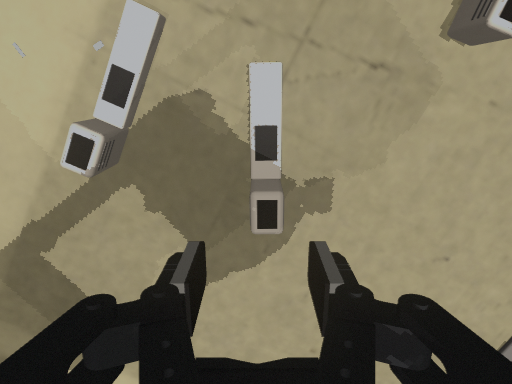

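Logger 2 is in place at column 266, which matches the computed 6 mm shift. I'll grip it.

```bash
python3 -m crank '{"translation":[[3,3,20],[2,3,30],[0,0,22],[0,0,0],[0,0,0],[0,0,0],[0,0,0]],"roll":[0,0,0,0,0,0,0],"fingers":[0.55,0.55,0.55,0.55,0,0,0]}' 60; python3 -m crank '{"translation":[[0,0,-5],[0,0,-20],[0,0,-20],[0,0,0],[0,0,0]],"roll":[0,0,0.14,0.14,0.055],"fingers":[0,0,0,0,0]}' 60; 
python3 -c "
from h import *
dock(.505,.2115,.0165)"
```

```text
clock: 15.65
position: [0.4659, -0.1274, 0.0187]
ee_rot: [0.001, 0.972, 0.235, 0.001]
contact_force: [1.2, -0.2, 1.5]
width: 0.0185
gripper_force: 59.6
clock: 16.15
position: [0.4654, -0.1272, 0.064]
ee_rot: [0.001, 0.998, 0.068, 0.001]
contact_force: [0.2, 0.2, -0.6]
width: 0.0189
gripper_force: 59.4
clk 16.15 pos [ 0.4654 -0.1272  0.064 ] yaw 0.135 shift mm [61.7 20.7 47.7] roll -0.004 w 0.0189
```

```bash
python3 -m crank '{"translation":[[30,10,0],[30,10,10],[0,1,15],[0,0,15],[0,0,3],[0,0,0]],"roll":[-0.004,0,0,0,0,0],"fingers":[0,0,0,0,0,0]}' 60; python3 -c "
from h import *
dock(.505,.2115,.0195)"
```

```text
clock: 16.75
position: [0.5268, -0.1392, 0.0196]
ee_rot: [-0.0, 0.997, 0.071, -0.0]
contact_force: [0.1, -0.0, -0.5]
width: 0.019
gripper_force: 59.4
clk 16.75 pos [ 0.5268 -0.1392  0.0196] yaw 0.143 shift mm [2.6 0.6 0.1] roll 0.004 w 0.019
```

```bash
python3 -m crank '{"translation":[[15,0.5,0],[15,0,0],[15,0,0],[15,0,0],[10,0,0],[2,0,0],[0,0,0]],"roll":[0.004,0,0,0,0,0,0],"fingers":[0,0,0,0,0,0,0]}' 60
python3 -c "
from h import *
al()"
python3 -m crank '{"translation":[[2,0,0],[2,0,0],[0,0,0]],"roll":[0,0,0],"fingers":[0,0,0]}' 60
python3 -c "
from h import *
al()"
python3 -m crank '{"translation":[[2,0,0],[2,0,0],[0,0,0]],"roll":[0,0,0],"fingers":[0,0,0]}' 60
python3 -c "
from h import *
al()"
```

```text
clock: 17.45
position: [0.5983, -0.1297, 0.0196]
ee_rot: [0.0, 0.998, 0.069, -0.0]
contact_force: [-0.8, 0.8, -1.3]
width: 0.019
gripper_force: 59.4
along 0.5746 lat 0.2114 z 0.0196
clock: 17.75
position: [0.6024, -0.1293, 0.0194]
ee_rot: [0.0, 0.998, 0.069, 0.0]
contact_force: [0.3, -0.2, -0.5]
width: 0.0189
gripper_force: 59.4
along 0.5787 lat 0.2116 z 0.0194
clock: 18.05
position: [0.6068, -0.1287, 0.0194]
ee_rot: [0.0, 0.998, 0.069, 0.0]
contact_force: [-0.4, -0.5, -1.1]
width: 0.0188
gripper_force: 59.4
along 0.5831 lat 0.2116 z 0.0194
```

```bash
python3 -m crank '{"translation":[[2,0,0],[2,0,0],[0,0,0]],"roll":[0,0,0],"fingers":[0,0,0]}' 60
python3 -c "
from h import *
al()"
python3 -m crank '{"translation":[[2,0,0],[2,0,0],[0,0,0]],"roll":[0,0,0],"fingers":[0,0,0]}' 60
python3 -c "
from h import *
al()"
```

```text
clock: 18.35
position: [0.6108, -0.1281, 0.0194]
ee_rot: [0.0, 0.998, 0.069, 0.0]
contact_force: [-1.0, -0.3, -0.8]
width: 0.0187
gripper_force: 59.4
along 0.5872 lat 0.2115 z 0.0194
clock: 18.65
position: [0.6117, -0.1276, 0.019]
ee_rot: [-0.0, 0.998, 0.07, -0.003]
contact_force: [-6.1, -1.1, 1.7]
width: 0.019
gripper_force: 59.7
along 0.5881 lat 0.2112 z 0.0190
```

```bash
python3 -m crank '{"translation":[[3,0,0],[1,0,0],[0,0,0]],"roll":[0,0,0],"fingers":[0,0,0]}' 60
python3 -c "
from h import *
al()"; python3 -m crank '{"translation":[[-4,0,1],[0,0,0],[0,0,0],[0,0,0]],"roll":[0,0,0,0],"fingers":[0,0.42,0.42,0.42]}'; python3 -m crank '{"translation":[[0,0,-20],[0,0,-35],[0,0,-40],[0,0,0]],"roll":[0,0,0,0],"fingers":[0.42,0.42,0.42,0.55]}';python3 -c "
from h import *
goal(.4477,-.0173,.015,.033)"
```

```text
clock: 18.95
position: [0.6117, -0.1275, 0.019]
ee_rot: [-0.0, 0.998, 0.07, -0.007]
contact_force: [-14.4, -4.0, 8.5]
width: 0.0191
gripper_force: 60.7
along 0.5882 lat 0.2111 z 0.0190
clock: 19.35
position: [0.6151, -0.1276, 0.0184]
ee_rot: [0.0, 0.998, 0.069, 0.001]
contact_force: [-0.7, -0.2, -0.4]
width: 0.0356
gripper_force: 0.0
clock: 19.75
position: [0.6189, -0.1287, 0.1194]
ee_rot: [0.002, 0.998, 0.07, 0.006]
contact_force: [0.3, 0.6, 0.2]
width: 0.0465
gripper_force: 0.0
clk 19.75 pos [ 0.6189 -0.1287  0.1194] yaw 0.139 shift mm [-155.2 -134.6  101.9] roll 0.106 w 0.0465
```

```bash
python3 -m crank '{"translation":[[-31,-27,0],[-31,-27,0],[-31,-27,0],[-31,-27,0],[-31,-27,0],[0,0,0],[0,0,20],[0,0,0]],"roll":[0,0,0,0,0,0.106,0,0],"fingers":[0.55,0.55,0.55,0.55,0.55,0.55,0.55,0.55]}'; python3 -c "
from h import *
goal(.4477,-.0173,.015,.033)
im=get_image('wrist'); cv2.imwrite('pics/h.png',cv2.resize(im,(512,384)))"
```

```text
clock: 20.55
position: [0.4405, -0.0147, 0.0919]
ee_rot: [-0.0, 1.0, 0.017, -0.002]
contact_force: [-0.7, 0.5, -0.4]
width: 0.0472
gripper_force: 0.0
clk 20.55 pos [ 0.4405 -0.0147  0.0919] yaw 0.033 shift mm [ 7.4  2.9 76.8] roll 0.0 w 0.0472
```

View pics/h.png

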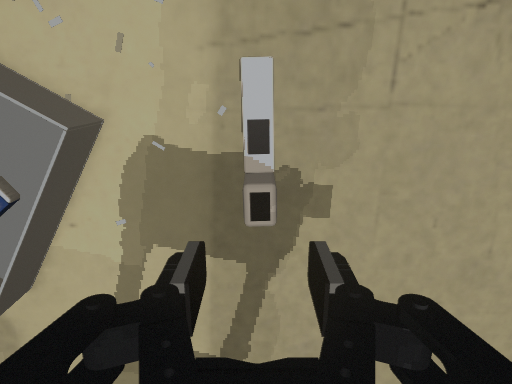

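Logger 1 is still in place (block at (260,206)), so I grip it.

```bash
python3 -m crank '{"translation":[[4,1,25],[2,1,30],[0,0,22],[0,0,0],[0,0,0],[0,0,0],[0,0,0]],"roll":[0,0,0,0,0,0,0],"fingers":[0.55,0.55,0.55,0.55,0,0,0]}' 60; python3 -m crank '{"translation":[[0,0,-5],[0,0,-20],[0,0,-20],[0,0,0],[0,0,0]],"roll":[0,0,0,-0.106,0],"fingers":[0,0,0,0,0]}' 60; 
python3 -c "
from h import *
dock(.505,.1535,.0165)"
```

```text
clock: 21.3
position: [0.4494, -0.0173, 0.0176]
ee_rot: [0.0, 1.0, 0.016, 0.001]
contact_force: [0.0, 0.8, 1.6]
width: 0.0189
gripper_force: 58.6
clock: 21.8
position: [0.4487, -0.0172, 0.0626]
ee_rot: [0.0, 0.998, 0.069, 0.001]
contact_force: [1.4, 0.2, -1.1]
width: 0.0187
gripper_force: 58.6
clk 21.8 pos [ 0.4487 -0.0172  0.0626] yaw 0.139 shift mm [62.9 74.2 46.4] roll -0.0 w 0.0187
```

```bash
python3 -m crank '{"translation":[[20,25,0],[20,25,0],[20,24,14],[0,0,15],[0,0,14],[0,0,1],[0,0,0]],"roll":[0,0,0,0,0,0,0],"fingers":[0,0,0,0,0,0,0]}' 60; python3 -c "
from h import *
dock(.505,.1535,.0185)"
```

```text
clock: 22.5
position: [0.5175, -0.0821, 0.017]
ee_rot: [-0.0, 0.998, 0.068, -0.0]
contact_force: [-0.1, 0.0, -0.2]
width: 0.0191
gripper_force: 60.8
clk 22.5 pos [ 0.5175 -0.0821  0.017 ] yaw 0.137 shift mm [ 3.9  0.5 -1.5] roll -0.002 w 0.0191
```

```bash
python3 -m crank '{"translation":[[15,0.5,-1.5],[15,0,0],[15,0,0],[15,0,0],[10,0,0],[2,0,0],[0,0,0]],"roll":[-0.002,0,0,0,0,0,0],"fingers":[0,0,0,0,0,0,0]}' 60
python3 -c "
from h import *
al()"
python3 -m crank '{"translation":[[2,0,0],[2,0,0],[0,0,0]],"roll":[0,0,0],"fingers":[0,0,0]}' 60
python3 -c "
from h import *
al()"
python3 -m crank '{"translation":[[2,0,0],[2,0,0],[0,0,0]],"roll":[0,0,0],"fingers":[0,0,0]}' 60
python3 -c "
from h import *
al()"
```

```text
clock: 23.2
position: [0.5887, -0.0723, 0.0187]
ee_rot: [-0.0, 0.998, 0.07, -0.0]
contact_force: [0.3, 0.2, -1.1]
width: 0.0191
gripper_force: 60.8
along 0.5730 lat 0.1532 z 0.0187
clock: 23.5
position: [0.5931, -0.072, 0.0189]
ee_rot: [0.0, 0.998, 0.07, 0.0]
contact_force: [0.5, -0.0, -0.9]
width: 0.0185
gripper_force: 60.8
along 0.5775 lat 0.1535 z 0.0189
clock: 23.8
position: [0.5975, -0.0714, 0.0189]
ee_rot: [0.0, 0.998, 0.07, 0.0]
contact_force: [0.0, -0.7, -0.5]
width: 0.0186
gripper_force: 60.8
along 0.5819 lat 0.1536 z 0.0189
```

```bash
python3 -m crank '{"translation":[[2,0,0],[2,0,0],[0,0,0]],"roll":[0,0,0],"fingers":[0,0,0]}' 60
python3 -m crank '{"translation":[[2,0,0],[2,0,0],[0,0,0]],"roll":[0,0,0],"fingers":[0,0,0]}' 60
python3 -c "
from h import *
al()"
```

```text
clock: 24.1
position: [0.6015, -0.0708, 0.0189]
ee_rot: [0.0, 0.998, 0.07, 0.0]
contact_force: [0.3, 0.0, -0.3]
width: 0.0188
gripper_force: 60.8
clock: 24.4
position: [0.6055, -0.0703, 0.0189]
ee_rot: [0.0, 0.998, 0.07, 0.0]
contact_force: [-0.4, 0.5, -1.3]
width: 0.0185
gripper_force: 60.8
along 0.5899 lat 0.1536 z 0.0189
```

```bash
python3 -m crank '{"translation":[[2,0,0],[2,0,0],[0,0,0]],"roll":[0,0,0],"fingers":[0,0,0]}' 60
python3 -c "
from h import *
al()"
python3 -m crank '{"translation":[[2,0,0],[2,0,0],[0,0,0]],"roll":[0,0,0],"fingers":[0,0,0]}' 60
python3 -c "
from h import *
al()"
```

```text
clock: 24.7
position: [0.6095, -0.0697, 0.0189]
ee_rot: [0.0, 0.998, 0.07, 0.0]
contact_force: [0.0, -1.1, -1.3]
width: 0.0192
gripper_force: 60.8
along 0.5940 lat 0.1535 z 0.0189
clock: 25.0
position: [0.6108, -0.0692, 0.0185]
ee_rot: [-0.0, 0.998, 0.07, -0.002]
contact_force: [-5.2, -1.3, 1.6]
width: 0.019
gripper_force: 60.9
along 0.5954 lat 0.1532 z 0.0185
```

```bash
python3 -m crank '{"translation":[[3,0,0],[1,0,0],[0,0,0]],"roll":[0,0,0],"fingers":[0,0,0]}' 60
python3 -c "
from h import *
al()"; python3 -m crank '{"translation":[[-4,0,1],[0,0,0],[0,0,0],[0,0,0]],"roll":[0,0,0,0],"fingers":[0,0.42,0.42,0.42]}'; python3 -m crank '{"translation":[[0,0,-20],[0,0,-35],[0,0,-40],[-10,15,-40],[-15,15,-40],[-15,15,-40],[0,0,0]],"roll":[0,0,0,0,0,0,0],"fingers":[0.42,0.42,0.42,0.42,0.42,0.42,0.42]}';python3 -c "
from h import *
import pickle
s,p,m=st(); print(p); c=cam('wrist');pickle.dump(c,open('c3.pkl','wb'))
im=get_image('wrist'); cv2.imwrite('pics/i.png',cv2.resize(im,(800,600),interpolation=cv2.INTER_CUBIC))"
```

```text
clock: 25.3
position: [0.6108, -0.0688, 0.018]
ee_rot: [-0.0, 0.997, 0.071, -0.006]
contact_force: [-12.3, -2.5, 5.6]
width: 0.0186
gripper_force: 61.6
along 0.5954 lat 0.1528 z 0.0180
clock: 25.7
position: [0.6143, -0.0693, 0.0182]
ee_rot: [0.0, 0.998, 0.07, 0.001]
contact_force: [0.2, 0.2, -0.1]
width: 0.0359
gripper_force: 0.0
clock: 26.4
position: [0.5823, -0.1222, 0.2399]
ee_rot: [0.003, 0.998, 0.069, 0.006]
contact_force: [0.7, -0.1, -0.0]
width: 0.0358
gripper_force: 0.0
[ 0.58229543 -0.12222886  0.23989302]
```

View pics/i.png

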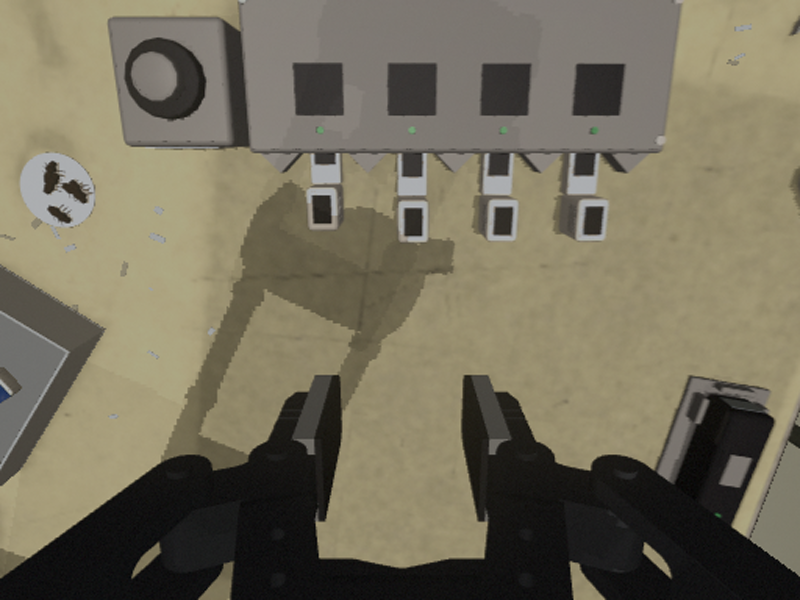

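All four loggers sit straight in bays (tail blocks at (322,209), (413,221), (501,220), (591,220)); the button is at about (155,76).

```bash
python3 - <<'E'
from h import *
import pickle
k=512/800; c=pickle.load(open("c3.pkl","rb"))
P=lambda x,y,z: ray(c,(x*k,y*k),z)[:2]
for q in((322,209),(413,221),(501,220),(591,220)): p=P(*q,.042); print("tail",(p@f).round(4),(p@d).round(4))
for z in(.062,.07,.08): p=P(155,77,z); print("btn",z,p.round(4),"dock",(p@f).round(4),(p@d).round(4))
print("console front edge top",[ (P(*q,.056)@f, P(*q,.056)@d) for q in((127,145),(233,147),(109,19),(224,17))])
goal(*(.66*f+(-.022)*d),.12,.139)
E
```

```text
tail 0.5937 0.153
tail 0.586 0.2109
tail 0.5866 0.2673
tail 0.5865 0.3251
btn 0.062 [0.6718 0.0276] dock 0.6691 0.0657
btn 0.07 [0.6713 0.0242] dock 0.6682 0.0691
btn 0.08 [0.6708 0.0199] dock 0.6671 0.0733
console front edge top [(np.float64(0.632713121421623), np.float64(0.04199825588328508)), (np.float64(0.631584955703293), np.float64(0.10407058412227435)), (np.float64(0.6995088171710548), np.float64(0.04175666544431331)), (np.float64(0.7006066684375871), np.float64(0.10523773013823935))]
clk 26.45 pos [ 0.5815 -0.1208  0.2367] yaw 0.139 shift mm [ 100.  -222.6  116.7] roll 0.0 w 0.0358
```

```bash
python3 -m crank '{"translation":[[27,-32,0],[27,-32,0],[27,-32,10],[28,-31,40],[0,0,40],[0,0,37],[0,0,0]],"roll":[0,0,0,0,0,0,0],"fingers":[0,0,0,0,0,0,0]}'; python3 -c "
from h import *
al()"
```

```text
clock: 27.15
position: [0.6617, 0.0187, 0.1035]
ee_rot: [-0.001, 0.997, 0.071, -0.007]
contact_force: [-0.7, 0.3, 0.3]
width: -0.0001
gripper_force: 0.0
along 0.6579 lat 0.0732 z 0.1035
```

```bash
python3 -m crank '{"translation":[[0,0,0],[8,0,10],[0,0,5],[0,0,4],[0,0,0]],"roll":[0,0,0,0,0],"fingers":[0,0,0,0,0]}'; python3 -c "
from h import *
al()"; python3 -m crank '{"translation":[[0,0,3],[0,0,3],[0,0,0]],"roll":[0,0,0],"fingers":[0,0,0]}'
```

```text
clock: 27.65
position: [0.6743, 0.018, 0.0923]
ee_rot: [-0.0, 0.998, 0.07, -0.0]
contact_force: [-0.2, 0.8, -0.9]
width: -0.0001
gripper_force: 0.0
along 0.6704 lat 0.0757 z 0.0923
clock: 27.95
position: [0.6742, 0.0181, 0.0859]
ee_rot: [-0.0, 0.998, 0.07, -0.0]
contact_force: [0.4, -1.0, 0.1]
width: 0.0001
gripper_force: 0.0
```

```bash
python3 -m crank '{"translation":[[-1,-1,4],[0,0,4],[0,0,0]],"roll":[0,0,0],"fingers":[0,0,0]}';  python3 -m crank '{"translation":[[0,0,3],[0,0,3],[0,0,0]],"roll":[0,0,0],"fingers":[0,0,0]}'; python3 -m crank '{"translation":[[0,0,3],[0,0,0],[0,0,0]],"roll":[0,0,0],"fingers":[0,0,0]}'
```

```text
clock: 28.25
position: [0.6732, 0.0191, 0.0777]
ee_rot: [-0.0, 0.998, 0.07, -0.0]
contact_force: [0.5, 0.4, 2.4]
width: -0.0002
gripper_force: 0.7
clock: 28.55
position: [0.6734, 0.0191, 0.0724]
ee_rot: [-0.0, 0.998, 0.07, 0.0]
contact_force: [-2.0, -0.1, 4.1]
width: -0.0001
gripper_force: 2.3
clock: 28.85
position: [0.6734, 0.019, 0.0719]
ee_rot: [0.0, 0.998, 0.07, 0.001]
contact_force: [-4.2, 1.1, 15.1]
width: 0.0
gripper_force: 6.9
```

Button bottomed out at z≈0.072 with 15 N. Next, the scanner.

```bash
python3 -m crank '{"translation":[[0,0,-15],[0,0,-35],[0,0,-40],[-30,35,-30],[-30,35,0],[-30,35,0],[-30,35,0],[-30,35,0]],"roll":[0,0,0,0,0,0,0,0],"fingers":[0,0,0,0,0.8,0.8,0.8,0.8]}' ; python3 -m crank '{"translation":[[-20,40,0],[-20,40,0],[-10,40,0],[0,40,0],[0,0,0],[0,0,0]],"roll":[0,0,0,0,0.1,0.074],"fingers":[0.8,0.8,0.8,0.8,0.8,0.8]}';  python3 -c "
from h import *
goal(.4486,-.3927,.11,-.035)"
```

```text
clock: 29.65
position: [0.5506, -0.1732, 0.1863]
ee_rot: [0.0, 0.998, 0.071, 0.0]
contact_force: [1.2, -0.3, -0.1]
width: 0.0579
gripper_force: 0.0
clock: 30.25
position: [0.5243, -0.3391, 0.1857]
ee_rot: [-0.0, 1.0, -0.02, -0.0]
contact_force: [0.2, 0.2, 0.5]
width: 0.0686
gripper_force: 0.0
clk 30.25 pos [ 0.5243 -0.3391  0.1857] yaw -0.039 shift mm [-73.5  56.6  75.7] roll -0.004 w 0.0686
```

```bash
python3 -m crank '{"translation":[[-30,20,0],[-30,20,20],[-13,16,30],[0,0,25],[0,0,0]],"roll":[0,0,0,0,0],"fingers":[0.8,0.8,0.8,0.8,0.8]}';  python3 -c "
from h import *
import pickle
goal(.4486,-.3927,.11,-.035)
s,p,m=st(); print(p); c=cam('wrist');pickle.dump(c,open('c4.pkl','wb'))
im=get_image('wrist'); cv2.imwrite('pics/j.png',cv2.resize(im,(800,600),interpolation=cv2.INTER_CUBIC))"
```

```text
clock: 30.75
position: [0.4472, -0.3893, 0.1078]
ee_rot: [-0.003, 1.0, -0.017, -0.003]
contact_force: [-0.7, 0.9, 0.6]
width: 0.0685
gripper_force: 0.0
clk 30.75 pos [ 0.4472 -0.3893  0.1078] yaw -0.035 shift mm [ 1.5  3.4 -2.2] roll 0.0 w 0.0685
[ 0.44722091 -0.38928258  0.10780021]
```

View pics/j.png

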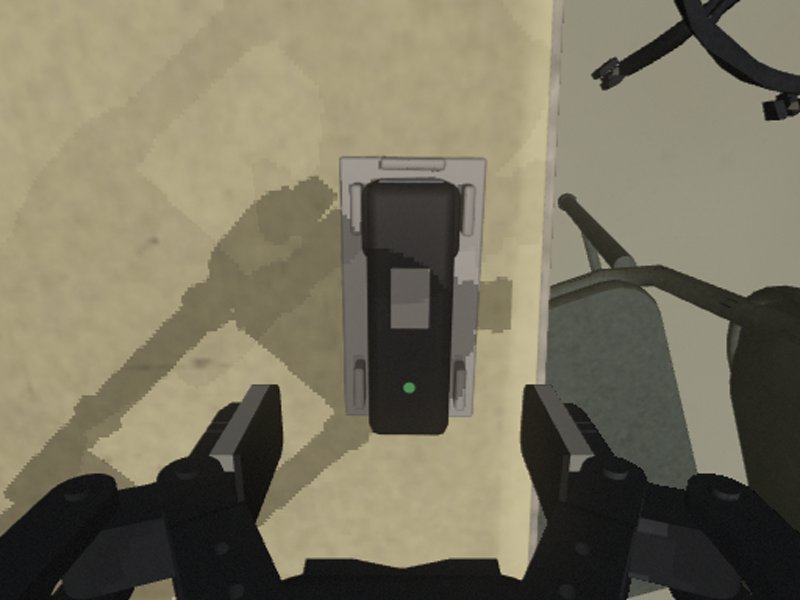

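The scanner lies in its cradle: plate corners (341,157), (486,159), (346,415), (473,416); scanner top spans rows 182–432 with the axis near column 410.

```bash
python3 - <<'E'
from h import *
import pickle
k=512/800; c=pickle.load(open("c4.pkl","rb"))
P=lambda x,y,z: ray(c,(x*k,y*k),z)[:2]
q=np.array([P(*a,.005) for a in((341,157),(486,159),(346,415),(473,416))]); print(q.round(4),"centre",q.mean(0))
v=q[0]-q[2]+q[1]-q[3]; print("yaw",np.arctan2(v[1],v[0]))
a=(P(363,183,.041)+P(459,183,.041))/2; b=(P(370,432,.041)+P(448,432,.041))/2; print("scanner",a,b,(a+b)/2,np.hypot(*(a-b)),np.arctan2(*(a-b)[::-1]))
m=(a+b)/2; goal(*m,.014,-.035)
E
```

```text
[[ 0.5142 -0.3643]
 [ 0.5112 -0.4286]
 [ 0.3856 -0.3581]
 [ 0.3829 -0.4236]] centre [ 0.44846114 -0.39363945]
yaw -0.043620575157060214
scanner [ 0.50492281 -0.39465503] [ 0.39639415 -0.39062905] [ 0.45065848 -0.39264204] 0.10860330033842792 -0.03707908395393571
clk 30.8 pos [ 0.4487 -0.3901  0.1098] yaw -0.034 shift mm [ 2.3  2.8 95.8] roll 0.001 w 0.0685
```

```bash
python3 -m crank '{"translation":[[1,3,25],[0,0,30],[0,0,30],[0,0,9],[0,0,0],[0,0,0],[0,0,0],[0,0,0]],"roll":[0.007,0,0,0,0,0,0,0],"fingers":[0.8,0.8,0.8,0.8,0.8,0,0,0]}' 80; python3 -c "
from h import *
goal(.449,-.393,.15,-.043)"; python3 -m crank '{"translation":[[0,0,-10],[0,0,-20],[0,0,-30],[0,0,-30],[0,0,0]],"roll":[0,0,0,0,0],"fingers":[0,0,0,0,0]}' 80; python3 -c "
from h import *
dock(.49,.0735,.12)"
```

```text
clock: 31.6
position: [0.452, -0.3949, 0.0198]
ee_rot: [0.001, 1.0, -0.02, 0.002]
contact_force: [0.3, 1.7, 5.9]
width: 0.0345
gripper_force: 82.4
clk 31.6 pos [ 0.452  -0.3949  0.0198] yaw -0.04 shift mm [  -2.6   -1.4 -130.3] roll 0.003 w 0.0345
clock: 32.1
position: [0.4529, -0.3963, 0.1128]
ee_rot: [0.004, 1.0, -0.02, 0.003]
contact_force: [0.0, 0.2, -0.8]
width: 0.0344
gripper_force: 81.5
clk 32.1 pos [ 0.4529 -0.3963  0.1128] yaw -0.04 shift mm [  26.9 -392.7   -9.8] roll -0.179 w 0.0344
```

```bash
python3 -m crank '{"translation":[[3,-30,0],[3,-40,0],[3,-45,0],[3,-45,0],[3,-45,0],[3,-45,0],[3,-45,0],[3,-40,0]],"roll":[0,0,0,0,0,0,0,0],"fingers":[0,0,0,0,0,0,0,0]}' 80;python3 -m crank '{"translation":[[3,-35,0],[0,-23,0],[0,0,0],[0,0,0],[0,0,0]],"roll":[0,0,-0.1,-0.079,0],"fingers":[0,0,0,0,0]}' 80; python3 -c "
from h import *
dock(.509,.0735,.031)"
```

```text
clock: 32.9
position: [0.4873, -0.0578, 0.1072]
ee_rot: [-0.0, 1.0, -0.02, -0.0]
contact_force: [0.1, 0.3, -1.7]
width: 0.0344
gripper_force: 81.4
clock: 33.4
position: [0.4928, -0.0018, 0.1072]
ee_rot: [-0.0, 0.998, 0.07, -0.0]
contact_force: [-0.5, 0.6, -0.9]
width: 0.0344
gripper_force: 81.4
clk 33.4 pos [ 0.4928 -0.0018  0.1072] yaw 0.139 shift mm [21.3  3.5 76.1] roll 0.0 w 0.0344
```

```bash
python3 -m crank '{"translation":[[10,2,10],[10,2,20],[1,0,20],[0,0,20],[0,0,6],[0,0,0],[0,0,0],[0,0,0]],"roll":[0,0,0,0,0,0,0,0],"fingers":[0,0,0,0,0,0,0,0]}' 80; python3 -c "
from h import *
dock(.509,.0735,.031)
im=get_image('wrist'); cv2.imwrite('pics/k.png',cv2.resize(im,(512,384)))"
```

```text
clock: 34.2
position: [0.5158, -0.0035, 0.0324]
ee_rot: [0.0, 0.998, 0.069, 0.001]
contact_force: [-0.6, -0.1, -1.6]
width: 0.0342
gripper_force: 81.4
clk 34.2 pos [ 0.5158 -0.0035  0.0324] yaw 0.138 shift mm [-1.3 -1.4  1.4] roll -0.001 w 0.0342
```

View pics/k.png

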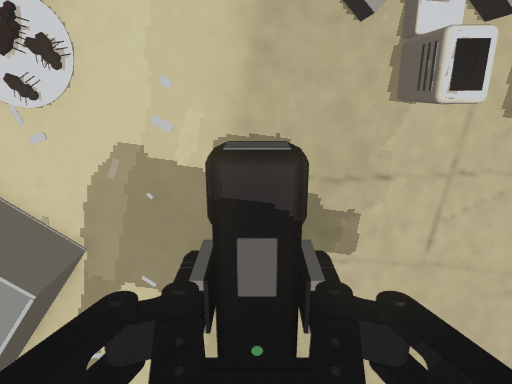

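The scanner is straight along the tool's x (axis at column 257), so I hold it still.

```bash
for i in 1; do python3 -m crank '{"translation":[[0,-1,0],[0,0,0],[0,0,0],[0,0,0],[0,0,0],[0,0,0],[0,0,0],[0,0,0]],"roll":[0,0,0,0,0,0,0,0],"fingers":[0,0,0,0,0,0,0,0]}' 80 >/dev/null; python3 -m crank '{"translation":[[0,0,0],[0,0,0],[0,0,0],[0,0,0],[0,0,0],[0,0,0],[0,0,0],[0,0,0]],"roll":[0,0,0,0,0,0,0,0],"fingers":[0,0,0,0,0,0,0,0]}' 80 >/dev/null; python3 -m crank '{"translation":[[0,0,0],[0,0,0],[0,0,0],[0,0,0],[0,0,0],[0,0,0],[0,0,0],[0,0,0]],"roll":[0,0,0,0,0,0,0,0],"fingers":[0,0,0,0,0,0,0,0]}' 80; python3 -m crank '{"translation":[[0,0,0],[0,0,0],[0,0,0],[0,0,0],[0,0,0],[0,0,0],[0,0,0],[0,0,0]],"roll":[0,0,0,0,0,0,0,0],"fingers":[0,0,0,0,0,0,0,0]}' 80; done; python3 -m crank '{"translation":[[0,0,-10],[-10,0,-30],[-10,0,-40],[0,0,0],[0,0,0],[0,0,0]],"roll":[0,0,0,0.1,0.079,0],"fingers":[0,0,0,0,0,0]}' 80; python3 -c "
from h import *
goal(.452,-.395,.0198,-.042)"
```

```text
clock: 36.65
position: [0.5147, -0.0022, 0.0315]
ee_rot: [0.0, 0.998, 0.069, 0.0]
contact_force: [-0.1, -0.0, -1.4]
width: 0.0341
gripper_force: 81.4
clock: 37.45
position: [0.5147, -0.0022, 0.0315]
ee_rot: [-0.0, 0.998, 0.069, 0.0]
contact_force: [0.4, 0.9, -0.8]
width: 0.0347
gripper_force: 81.4
clock: 38.05
position: [0.4951, -0.0051, 0.1126]
ee_rot: [0.0, 1.0, -0.02, 0.001]
contact_force: [0.7, 0.3, -1.9]
width: 0.0344
gripper_force: 81.5
clk 38.05 pos [ 0.4951 -0.0051  0.1126] yaw -0.04 shift mm [-27.6 391.3  92.9] roll 0.002 w 0.0344
```

```bash
python3 -m crank '{"translation":[[-3,30,0],[-3,40,0],[-3,45,0],[-3,45,0],[-3,45,0],[-3,45,0],[-3,45,0],[-3,40,0]],"roll":[0,0,0,0,0,0,0,0],"fingers":[0,0,0,0,0,0,0,0]}' 80;python3 -m crank '{"translation":[[-4,35,0],[0,21,0],[0,0,15],[0,0,15],[0,0,0],[0,0,0]],"roll":[0.002,0,0,0,0,0],"fingers":[0,0,0,0,0,0]}' 80; python3 -c "
from h import *
goal(.452,-.395,.0198,-.042)"
```

```text
clock: 38.85
position: [0.457, -0.3411, 0.1116]
ee_rot: [0.0, 1.0, -0.019, 0.0]
contact_force: [1.0, -0.1, -1.2]
width: 0.0346
gripper_force: 81.4
clock: 39.45
position: [0.4513, -0.3939, 0.0815]
ee_rot: [-0.0, 1.0, -0.021, -0.0]
contact_force: [0.6, -0.1, -1.2]
width: 0.0345
gripper_force: 81.5
clk 39.45 pos [ 0.4513 -0.3939  0.0815] yaw -0.041 shift mm [ 0.8  1.1 61.7] roll 0.001 w 0.0345
```

```bash
python3 -m crank '{"translation":[[0.5,1,20],[0,0,20],[0,0,12],[0,0,5],[0,0,2],[0,0,0],[0,0,0]],"roll":[0,0,0,0,0,0,0],"fingers":[0,0,0,0,0,0,0]}' 80; python3 -c "
from h import *
goal(.452,-.395,.0198,-.042)"
```

```text
clock: 40.15
position: [0.4521, -0.3961, 0.0233]
ee_rot: [0.001, 1.0, -0.021, 0.001]
contact_force: [-0.8, -0.2, -1.3]
width: 0.0347
gripper_force: 81.5
clk 40.15 pos [ 0.4521 -0.3961  0.0233] yaw -0.042 shift mm [-0.2 -1.1  3.5] roll -0.0 w 0.0347
```

```bash
python3 -m crank '{"translation":[[0,-1,2],[0,0,2],[0,0,0]],"roll":[0,0,0],"fingers":[0,0,0]}' 80; python3 -m crank '{"translation":[[0,0,0],[0,0,0],[0,0,0],[0,0,0],[0,0,-10],[0,0,-30],[0,0,-40],[0,0,-40]],"roll":[0,0,0,0,0,0,0,0],"fingers":[0.5,0.65,0.75,0.75,0.75,0.75,0.75,0.75]}';  python3 -m crank '{"translation":[[20,-30,-40],[20,-40,-40],[20,-40,-20],[20,-40,0],[0,0,0]],"roll":[0,0,0,0,0],"fingers":[0.75,0.75,0.75,0.75,0.75]}'; python3 -c "
from h import *
import pickle
s,p,m=st(); print(p); c=cam('wrist');pickle.dump(c,open('c5.pkl','wb'))
im=get_image('wrist'); cv2.imwrite('pics/l.png',cv2.resize(im,(800,600),interpolation=cv2.INTER_CUBIC))"
```

```text
clock: 40.45
position: [0.452, -0.3948, 0.0198]
ee_rot: [0.0, 1.0, -0.021, 0.001]
contact_force: [-0.4, 1.9, 6.0]
width: 0.0346
gripper_force: 82.1
clock: 41.25
position: [0.4514, -0.3943, 0.14]
ee_rot: [-0.0, 1.0, -0.021, -0.0]
contact_force: [1.8, -0.0, -0.2]
width: 0.0643
gripper_force: 0.0
clock: 41.75
position: [0.5352, -0.2519, 0.231]
ee_rot: [-0.001, 1.0, -0.018, 0.002]
contact_force: [-0.6, -0.3, -1.0]
width: 0.0639
gripper_force: 0.0
[ 0.53521614 -0.25194608  0.23098826]
```

View pics/l.png

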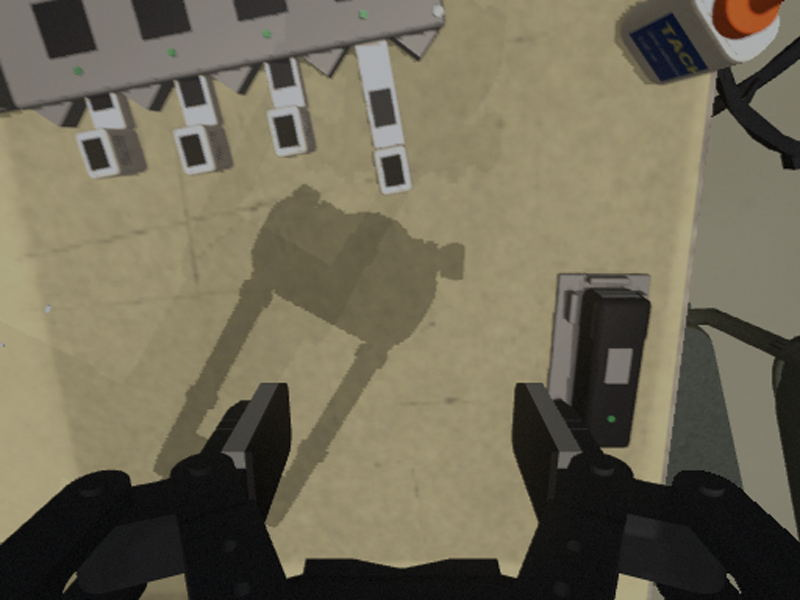

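The scanner is back in its cradle, but the logger in bay 4 has been knocked out (tail at (393,170), nose at the mouth (372,42)). I'll push it home again.

```bash
python3 - <<'E'
from h import *
import pickle
k=512/800; c=pickle.load(open("c5.pkl","rb"))
P=lambda x,y,z: ray(c,(x*k,y*k),z)[:2]
for n,q,z in(("tail",(393,170),.042),("front",(372,44),.016),("stickback",(390,145),.016)): p=P(*q,z); print(n,p.round(4),"along",(p@f).round(4),"lat",(p@d).round(4))
p=P(393,170,.042); v=P(372,44,.016)-p; print("yaw",np.arctan2(v[1],v[0])); goal(*p,.11,.139)
for q in((100,153),(197,149),(288,132)): p=P(*q,.042); print((p@f).round(4),(p@d).round(4))
a=(P(584,292,.041)+P(649,298,.041))/2;b=(P(577,440,.041)+P(629,446,.041))/2;print("scanner",(a+b)/2,np.arctan2(*(a-b)[::-1]))
E
```

```text
tail [ 0.5923 -0.2488] along 0.5521 lat 0.3285
front [ 0.6665 -0.2386] along 0.627 lat 0.3287
stickback [ 0.6067 -0.2471] along 0.5666 lat 0.3288
yaw 0.13753970196631782
clk 41.8 pos [ 0.5338 -0.2544  0.2302] yaw -0.038 shift mm [ 58.1  -7.8 120.3] roll -0.177 w 0.0643
0.5927 0.1569
0.5847 0.215
0.5846 0.271
scanner [ 0.45319313 -0.39057304] -0.006819556288217713
```

```bash
python3 -m crank '{"translation":[[29,-4,30],[29,-4,40],[0,0,40],[0,0,0],[0,0,0],[0,0,0]],"roll":[0,0,0,-0.1,-0.077,0],"fingers":[0.5,0.5,0.5,0.5,0.5,0.5]}'; python3 -c "
from h import *
dock(.552,.328,.0165)"
```

```text
clock: 42.4
position: [0.5902, -0.2524, 0.1182]
ee_rot: [-0.0, 0.998, 0.067, -0.001]
contact_force: [-0.1, -0.2, -0.3]
width: 0.0426
gripper_force: 0.0
clk 42.4 pos [ 0.5902 -0.2524  0.1182] yaw 0.133 shift mm [  2.6  -3.7 101.7] roll -0.006 w 0.0426
```

```bash
python3 -m crank '{"translation":[[2,-3.5,20],[0,0,30],[0,0,30],[0,0,20],[0,0,0],[0,0,0],[0,0,0],[0,0,0]],"roll":[-0.006,0,0,0,0,0,0,0],"fingers":[0.5,0.5,0.5,0.5,0.5,0,0,0]}' 60; python3 -c "
from h import *
al()"; python3 -m crank '{"translation":[[8,0,-1],[8,0,0],[8,0,0],[4,0,0],[0,0,0]],"roll":[0,0,0,0,0],"fingers":[0,0,0,0,0]}' 60;  python3 -c "
from h import *
al()"
```

```text
clock: 43.2
position: [0.5934, -0.2481, 0.0206]
ee_rot: [0.001, 0.998, 0.07, 0.001]
contact_force: [0.8, -0.8, -1.9]
width: 0.0187
gripper_force: 60.3
along 0.5534 lat 0.3280 z 0.0206
clock: 43.7
position: [0.6216, -0.2435, 0.0205]
ee_rot: [0.0, 0.998, 0.071, 0.001]
contact_force: [-0.1, -0.2, 3.0]
width: 0.0184
gripper_force: 60.9
along 0.5819 lat 0.3274 z 0.0205
```

```bash
python3 -m crank '{"translation":[[2,0,0],[2,0,0],[0,0,0]],"roll":[0,0,0],"fingers":[0,0,0]}' 60; python3 -m crank '{"translation":[[2,0,0],[2,0,0],[0,0,0]],"roll":[0,0,0],"fingers":[0,0,0]}' 60; python3 -c "
from h import *
al()"
```

```text
clock: 44.0
position: [0.6237, -0.2431, 0.0205]
ee_rot: [0.0, 0.998, 0.07, -0.0]
contact_force: [-3.3, -0.4, 6.3]
width: 0.0186
gripper_force: 61.2
clock: 44.3
position: [0.6265, -0.2427, 0.0205]
ee_rot: [0.0, 0.998, 0.07, -0.002]
contact_force: [-5.4, -1.5, 6.3]
width: 0.0188
gripper_force: 61.3
along 0.5868 lat 0.3272 z 0.0205
```

```bash
python3 -m crank '{"translation":[[0,0,-2],[0,0,0],[0,0,0]],"roll":[0,0,0],"fingers":[0,0,0]}' 60; python3 -m crank '{"translation":[[2,0,0],[2,0,0],[0,0,0]],"roll":[0,0,0],"fingers":[0,0,0]}' 60; python3 -c "
from h import *
al()"
```

```text
clock: 44.6
position: [0.6266, -0.2424, 0.0213]
ee_rot: [-0.0, 0.998, 0.07, -0.002]
contact_force: [-5.2, -1.6, 0.7]
width: 0.0185
gripper_force: 60.4
clock: 44.9
position: [0.6266, -0.2423, 0.0214]
ee_rot: [-0.001, 0.997, 0.071, -0.006]
contact_force: [-14.7, -4.0, 6.3]
width: 0.0189
gripper_force: 61.4
along 0.5870 lat 0.3269 z 0.0214
```

Hard stop at 0.587 along the bay axis, which agrees with the home tail position measured earlier (0.5865). I release, retreat and do a last check.

```bash
python3 -m crank '{"translation":[[-5,0,0],[0,0,0],[0,0,0],[0,0,0]],"roll":[0,0,0,0],"fingers":[0,0.42,0.42,0.42]}'; python3 -m crank '{"translation":[[0,0,-20],[0,0,-35],[0,0,-40],[-20,-15,-40],[-20,-15,-40],[-15,-15,-40],[0,-10,0],[0,0,0]],"roll":[0,0,0,0,0,0,0,0],"fingers":[0.42,0.42,0.42,0.42,0.42,0.42,0.42,0.42]}';python3 -c "
from h import *
import pickle
s,p,m=st(); print(p); c=cam('wrist');pickle.dump(c,open('c6.pkl','wb'))
im=get_image('wrist'); cv2.imwrite('pics/m.png',cv2.resize(im,(800,600),interpolation=cv2.INTER_CUBIC))"
```

```text
clock: 45.3
position: [0.6284, -0.2425, 0.0222]
ee_rot: [0.0, 0.998, 0.07, 0.001]
contact_force: [-0.2, 0.1, 0.1]
width: 0.0359
gripper_force: 0.0
clock: 46.1
position: [0.5657, -0.1947, 0.2388]
ee_rot: [0.001, 0.997, 0.071, 0.002]
contact_force: [0.3, -0.7, -1.2]
width: 0.0358
gripper_force: 0.0
[ 0.5656964  -0.19467707  0.23882821]
```

View pics/m.png

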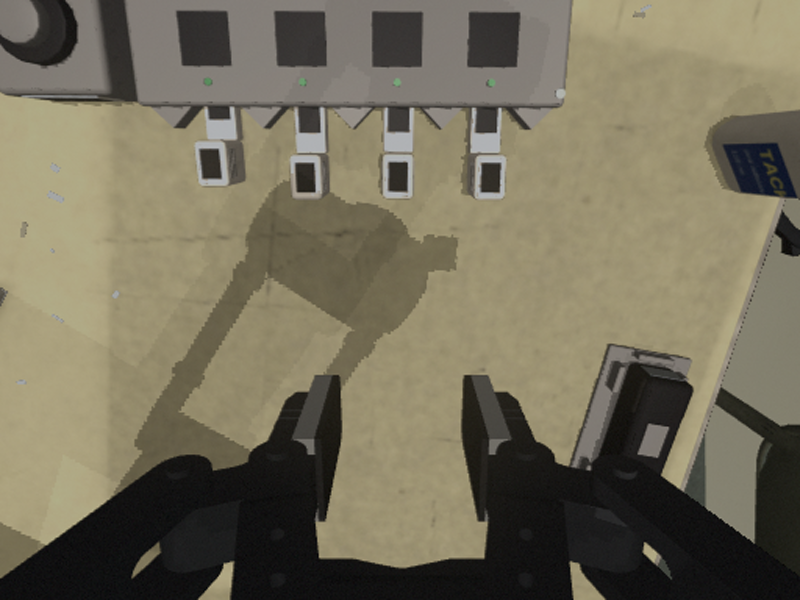

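All four tails (rows 163, 176, 176, 176) show the same pattern as the first docked picture, and the scanner is in its cradle. I'll hand the job in.

```bash
python3 -c "
from rig import manip
print(manip.sign_off())"
```

```text
the job is handed in; nothing more can be done
None
```

Job handed in at about 46 s with all four loggers pushed to their stops (the one in bay 4 got knocked out partway through and was pushed home again), the read button pressed fully down, the label scanned for about 3 s and the scanner back in its cradle; the sign-off did not report a verdict.

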